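# Grade potato minitubers with a bar sieve

## Task

Grade the harvested potato minitubers: take the bar sieve off the wooden crate and seat it flat and square inside the rim of the grey receiver, then load every tuber from the white tray onto it, the small ones on its solid feed board. Lift the sieve a little and tilt it bars-end down over the receiver until all the small tubers have dropped through the slots and only the large ones stay on it; then tip the large ones over its open lip into the crate. Finally seat the empty sieve flat and square in the receiver's rim again, leaving the glassware on the bench alone.

Things in the scene. Friction and masses are not known exactly. Their poses are not given: they have to be found in the camera images.
- sieve: bar sieve of sheet aluminium, 240 long (x) by 194 wide (y), 0.35 kg; origin at the centre of its underside, z up. Side walls and front wall (+x end) 45 high, 4 thick; the -x end is open but for a low lip. Solid feed board in the -x half, bars in the +x half, fixed bail handle over the middle. At the start it is parked on the crate's rim, underside 60 above the bench, x along the crate's x within 4 degrees
- sieve_board (a point): middle of the top of the sieve's solid feed board, 10 above its underside, x from -120 to -16 mm and y within +-66 mm in the sieve's frame; beyond that the sides slope up at 30 degrees to the walls (y = +-93), as they do along the bars. Tubers stay where they are laid on it and start to roll when the sieve is tilted by some 10 to 25 degrees
- sieve_bars (a point): middle of the sieve's bars, level with their tops, 10 above the underside: two steel bars along x, 8 wide, at y = -23 and 23 mm, from x = -16 to 116 mm, leaving three slots 38 to 39 wide between them and the sloping sides. A small tuber drops straight through a slot, a large one rests over a slot and can roll along it
- sieve_grip (a point): middle of the sieve's handle: a wooden bar along the sieve's y, 186 long, 16 thick (x) and 26 high, 115 above the sieve's underside, straight over its centre; upright steel straps 22 wide (x) and 4 thick hold it at both side walls (y = +-95 mm)
- sieve_lip (a point): middle of the top edge of the sieve's low pouring lip (its -x end, 118 from the centre, 13 above the underside, 3 above the feed board). Large tubers roll out over it when this end is tilted down, often at 20 to 40 degrees and with some speed, at 45 at the latest unless stuck
- receiver: grey plastic box, does not move; origin at the centre of its underside. Inside 226 (x) by 180 (y), floor 5 thick. Its walls end in a flat ledge 60 above the bench; round it stands a rim 18 high that flares outwards: 246 by 200 inside at the ledge, 260 by 214 at its top. The sieve nests in this rim with 3 of play all round, underside on the ledge, its x along the receiver's x, either way round
- crate: open wooden crate for the large grade, 200 (x) by 214 (y) by 60 high, walls 6 thick, floor 6 thick, 0.7 kg, loose on the bench; origin at the centre of its underside
- tray: shallow white harvest tray, does not move, 260 (x) by 210 (y), walls 14 high and 5 thick, floor 4 thick; origin at the centre of its underside. The tubers lie in it at the start
- small1: small potato minituber, plain brown; origin at its middle, x along its long axis. It is rigid and rolls a little before it stops. 35 long, 29 thick, 18 g
- small2: small potato minituber, plain brown; origin at its middle, x along its long axis. It is rigid and rolls a little before it stops. 35 long, 29 thick, 18 g; not there in every start
- small3: small potato minituber, plain brown; origin at its middle, x along its long axis. It is rigid and rolls a little before it stops. 35 long, 29 thick, 18 g; not there in every start
- large1: large potato minituber, plain brown; origin at its middle, x along its long axis. It is rigid and rolls a little before it stops. 68 long, 60 thick, 125 g
- large2: large potato minituber, plain brown; origin at its middle, x along its long axis. It is rigid and rolls a little before it stops. 68 long, 60 thick, 125 g; not there in every start
- beaker: empty glass beaker, 90 across, 115 high, standing on the bench; not part of the job. Origin at the centre of its underside
- reagent: brown glass bottle with a red cap, 64 across, 140 high; not part of the job. Origin at the centre of its underside
- jar: closed glass jar, 70 across, 95 high; not part of the job. Origin at the centre of its underside
Not all that is in view belongs to the job. Leave any blue look-alike of the large1 alone.

How it is judged:
By the outcome, as a careful person would: the job done as asked, in the order asked, and still so for the second after the job is handed in, with the robot touching nothing.
Of small2, small3, large2 only 1 to 3 are there at a start; the rules pass over those that are not, and their reading is None.
At some moment in a run one of crate, large1, large2 may be knocked a few centimetres aside while the robot is not near it.
It also fails if it takes over 210 s, if anything falls off the work surface, if the arm or the gripper's body presses on something with over 40 N, if the wrist force passes 120 N, or if a joint passes its speed limit or range.

## Robot

A 6-joint arm with a two-finger parallel gripper is mounted at the origin on the work surface. World frame = base frame: x ahead of the robot, y to its left, z up, the work surface at z = 0. Lengths are in mm, angles in rad, forces in N, time in s.
With the tool pointing down it reaches from about 400 to 925 mm from the base axis. Payload 12.5 kg.
Tool frame: the origin (TCP) lies at the very end of the fingers, on their centre line; the grasp point (between the pads) lies 19 mm behind it; z points along the fingers, x is the direction in which the jaws open and shut, and the axes are right-handed (so a half turn about z gives the same grasp; the last joint's range is limited). The gripper opens to 95 mm and grips with 3 to 60 N. Pads are 20 mm wide; open, the fingers measure 119 mm over their backs; the gripper's body (75 mm by 180 mm) begins 59 mm behind the grasp point.
Start: joints at [-1.303, 0.491, 1.559, -0, 1.092, -0.106], TCP at [228.246, -581.851, 214.661] pointing down, gripper open.
Joint ranges: [-3.1, 3.1], [-0.84, 2.19], [0.05, 2.79], [-1.13, 4.28], [0.06, 2.93], [-2.69, 2.69]. Speed limits (rad/s): [2.22, 2.22, 2.79, 3.14, 3.14, 3.14].

## Interface

Orientations are given as [roll, pitch, yaw] about the fixed x, y, z axes, in that order (R = Rz(yaw) Ry(pitch) Rx(roll)).
In Python, from cell import state, viewer, ticket, look_for, regions_of gives the robot as it stands.
- The arm moves only by the shell command python3 -m inch 'ROWS'. ROWS is JSON, a list of rows, each a list of 7 numbers: the turn, a rotation vector about the world's x, y, z in degrees, then the shift along the world's x, y, z in mm, then the opening, from -1 (shut) to 1 (fully open). In form: [[rx, ry, rz, tx, ty, tz, hand], ...]. A call has 1 to 10 rows; each row shifts and turns the commanded pose from where the row before left it; what a row does not reach is not made up. A row lasts 1/10 s, in which the tool goes at most 50 mm and 8.59 degrees, less where a joint would pass 70% of its speed; a pose out of reach is approached as far as the arm can. A call with a gripper value outside its range is refused whole. The fingers move at their own pace and stop on an object; the grip force is fixed at half the most. Time passes only in rows, so rows that do not move let the fingers close. It gives the time, the measured TCP pose, the force and the opening at its end, in the units of the state.
- state(): the state, without advancing time (a new reading comes with each control period).
- viewer.read_camera(name): name is "scene" or "side" or "wrist"; returns a dict with "color" (480x640x3 uint8, red, green, blue), "depth" (480x640 float32, mm along the optical axis (not along the pixel's ray), 0 where there is no reading), "fx", "fy", "cx", "cy" (pixels), "position" and "orientation" of the camera in the world. Camera axes: x right, y down, z forward; pixel columns grow to the right and rows downward; lengths in mm; the calibration is good to about 2 mm. A picture is of the moment at which its call begins.
- ticket.job_done(): hands the job in, once; it reports no verdict.
Trained networks look in the newest picture that a camera, given by its name, has taken for a name from the list of things; names that differ only in an ending like _2 or _b are one class to them, and where a whole thing is asked for, a point or a joint stands for the part that bears it (a point fixed in the world has none). Each returns a list of dicts, best first, with "score" (0 to 1); they miss things now and then, are a little off and sometimes report something else, mostly with a low value. They report only what shows in the picture. A call takes as long as a camera call. They do not tell look-alikes from the thing itself.
- look_for(name, camera): "box" ([left, top, right, bottom] as shares, 0 to 1, of the picture: columns of its width, rows of its height, round what is visible of it).
- regions_of(name, camera): "pixels" (480x640 bool, what is visible of it) and "box" ([left, top, right, bottom] as shares, 0 to 1, of the picture: columns of its width, rows of its height, round what is visible of it).
The state is a dict: "t": time; "joints": joint angles; "qvel": joint speeds; "tau": joint torques, N m; "eef_pos": TCP position; "tcp_rot": TCP orientation; "ft_force": force on the tool from outside, world axes, zero at the start; "moment": the same for the moment, N m; "opening": opening from 0.0 (shut) to 1.0 (fully open).
Only numpy, scipy, OpenCV 4.12 (cv2) and the standard library are available. Lean on these libraries where they do the work, as an engineer would, in place of code of your own. Each camera call takes 0.05 s, during which the arm holds its last target. There are 200 camera calls.

## Working session

There is one attempt and no reset: what is moved stays moved. The work goes in short steps, Python scripts to look and compute and a shell command to move; the robot and the scene stay as the last step left them, time stands still between calls to the robot, and variables do not carry over. Pictures are saved under pics/ and viewed, on a budget of 14 in all, crops included, one or two more only if the job needs it, and the job is handed in when it is done.

```bash
ls; mkdir -p pics; cat > h.py <<'E'
import numpy as np, cv2
from cell import state, viewer, ticket, look_for, regions_of
from scipy.spatial.transform import Rotation as R
def cam(n):
    c=viewer.read_camera(n); o=np.array(c["orientation"],float)
    c["R"]=o if o.shape==(3,3) else (R.from_euler("xyz",o).as_matrix() if o.size==3 else R.from_quat(o).as_matrix())
    c["p"]=np.array(c["position"],float); return c
def pts(c):
    v,u=np.mgrid[0:480,0:640]; d=c["depth"]
    P=np.stack([(u-c["cx"])/c["fx"]*d,(v-c["cy"])/c["fy"]*d,d],-1)@c["R"].T+c["p"]
    P[d<=0]=np.nan; return P
def save(c,f,crop=None,s=1):
    im=c["color"][...,::-1]
    if crop: l,t,r,b=crop; im=im[t:b,l:r]
    cv2.imwrite("pics/"+f,cv2.resize(im,None,fx=s,fy=s,interpolation=cv2.INTER_CUBIC))
def proj(c,P):
    q=(np.array(P,float)-c["p"])@c["R"]; return np.array([c["fx"]*q[0]/q[2]+c["cx"],c["fy"]*q[1]/q[2]+c["cy"]])
E
python3 - <<'E'
from h import *
print(state())
for n in ["scene","side"]:
    c=cam(n); save(c,n+"0.png"); print(n,c["position"],c["orientation"],c["fx"])
    P=pts(c)
    for o in ["sieve","receiver","crate","tray","small1","large1","beaker","reagent","jar"]:
        for r in regions_of(o,n):
            m=r["pixels"]; q=P[m]; q=q[~np.isnan(q[:,0])]
            if len(q)==0: continue
            v,u=np.nonzero(m)
            print(o,round(r["score"],2),"px",int(u.mean()),int(v.mean()),"n",m.sum(),"med",np.median(q,0).round(),"lo",np.percentile(q,2,0).round(),"hi",np.percentile(q,98,0).round())
E
```

```text
pics
{'t': 0.0, 'joints': array([-1.30257309e+00,  4.91539735e-01,  1.55947342e+00,  4.35070102e-07,
        1.09169670e+00, -1.05569238e-01]), 'qvel': array([ 2.29832556e-04, -1.22548074e-03,  8.69464769e-05,  1.21377588e-04,
        3.15170696e-04,  1.93140210e-03]), 'tau': array([-2.44051280e-04, -6.12645292e+01, -2.58180857e+01,  6.92697521e-02,
        4.82410484e-02, -1.24966509e-04]), 'eef_pos': array([ 228.1889908 , -581.58025913,  214.06581039]), 'tcp_rot': array([-3.14147455e+00,  1.11094338e-03, -1.19700399e+00]), 'ft_force': array([-0.44421001, -0.0772057 , -0.20181466]), 'moment': array([ 0.04836365, -0.05267342,  0.0167706 ]), 'opening': 1.0003259102185287}
scene [1252.58685506  -20.29221227 1298.53687907] [-2.5534596  -0.00778725  1.56549398] 557.6329289799479
sieve 0.75 px 336 271 n 5021 med [556.  22.  77.] lo [436. -77.  63.] hi [674. 114. 188.]
sieve 0.68 px 210 268 n 5786 med [ 496. -312.    3.] lo [ 365. -416.   -3.] hi [ 620. -209.   19.]
receiver 0.84 px 454 264 n 8689 med [495. 338.  11.] lo [375. 220.  -2.] hi [635. 434.  78.]
crate 0.63 px 330 289 n 1765 med
[... 2046 characters left out ...]
430. -76.  61.] hi [666. 121. 188.]
large1 0.84 px 380 249 n 364 med [ 346. -104.   46.] lo [ 318. -131.   21.] hi [376. -89.  59.]
large1 0.83 px 338 183 n 282 med [ 562. -334.   49.] lo [ 540. -374.   12.] hi [ 590. -316.   65.]
large1 0.52 px 379 213 n 343 med [ 395. -246.   49.] lo [ 367. -280.    4.] hi [ 429. -230.   64.]
beaker 0.8 px 197 407 n 1975 med [573. 517.  68.] lo [523. 482.   2.] hi [606. 566. 115.]
reagent 0.7 px 360 149 n 619 med [ 546. -508.   74.] lo [ 520. -537.    3.] hi [ 580. -493.  141.]
jar 0.86 px 203 274 n 879 med [752. 186.  69.] lo [731. 146.   6.] hi [789. 203.  97.]
jar 0.2 px 379 213 n 299 med [ 396. -246.   50.] lo [ 369. -273.   25.] hi [ 426. -230.   64.]
```

View pics/scene0.png

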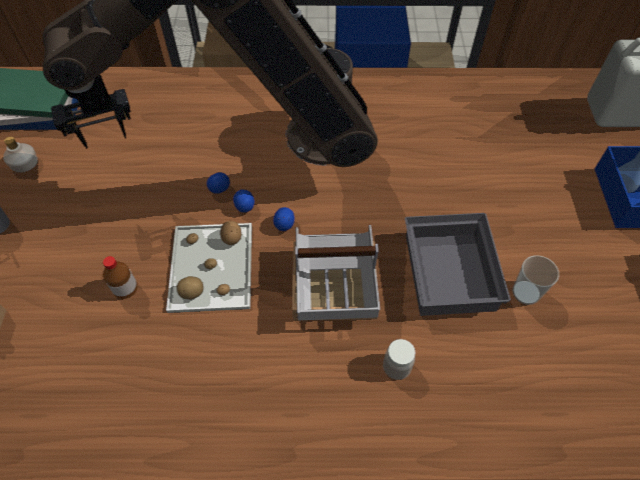

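```bash
python3 - <<'E'
from h import *
c=cam("scene"); save(c,"scene_crop.png",(150,150,560,400),1.9)
P=pts(c)
def fit(m,name):
    q=P[m][:,:2].astype(np.float32); r=cv2.minAreaRect(q); print(name,len(q),np.round(r[0]),np.round(r[1]),round(r[2],1))
x,y,z=P[...,0],P[...,1],P[...,2]
# receiver rim top, and ledge
R_=(x>350)&(x<650)&(y>200)&(y<450)
fit(R_&(z>72)&(z<84),"rim"); 
T=(x>340)&(x<640)&(y>-440)&(y<-190); fit(T&(z>10)&(z<18),"tray")
S=(x>400)&(x<700)&(y>-100)&(y<140)
fit(S&(z>101)&(z<110),"sieve top"); 
h=S&(z>183)&(z<195); fit(h,"handle"); print(P[h].mean(0))
fit(S&(z>64)&(z<74),"board/bars")
b=P[S&(z>67)&(z<73)]; print(np.percentile(b,[2,50,98],0).round())
fit(S&(z>55)&(z<62),"crate rim")
E
```

```text
rim 762 [506. 327.] [273. 225.] 3.6
tray 605 [ 491. -313.] [265. 210.] 3.1
sieve top 498 [553.  18.] [245. 196.] 2.4
handle 450 [552.  18.] [ 22. 194.] 2.3
[552.95401097  18.67417617 186.39326234]
board/bars 2047 [551.  10.] [245. 205.] 3.1
[[433. -58.  67.]
 [520.  17.  70.]
 [672.  95.  73.]]
crate rim 313 [553.  16.] [239. 214.] 1.1
```

Scene view: the sieve sits on the crate at (335,275) with its bars toward the bottom (+x). The receiver is at (455,265) and the tray at (210,268). The brown smalls are at (192,239), (210,264) and (223,289), and the brown larges at (231,232) and (190,287). The look-alikes are the blue balls at (218,182), (243,201) and (284,219), which I'll leave alone. The blue bin at (625,190) isn't a sieve or receiver candidate.

View pics/scene_crop.png

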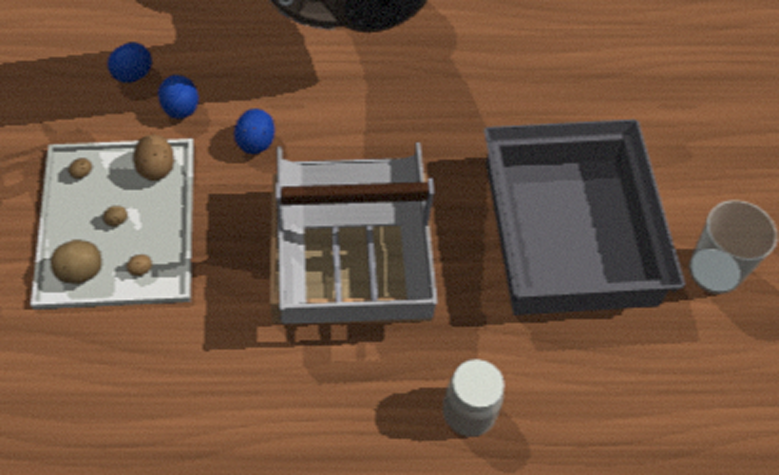

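```bash
cat >> h.py <<'E'
def rect(q,name):
    r=cv2.minAreaRect(q[:,:2].astype(np.float32)); a=r[2]; s=r[1]
    if a>45: a-=90; s=s[::-1]
    print(name,len(q),"ctr",np.round(r[0],1),"size x,y",np.round(s),"yaw",round(a,1))
def meas(n):
    P=pts(cam(n)); P=P.reshape(-1,3); P=P[~np.isnan(P[:,0])]; return P
def sel(P,x0,x1,y0,y1,z0,z1):
    return P[(P[:,0]>x0)&(P[:,0]<x1)&(P[:,1]>y0)&(P[:,1]<y1)&(P[:,2]>z0)&(P[:,2]<z1)]
E
python3 - <<'E'
from h import *
for n in ["scene","side"]:
    P=meas(n); print(n)
    rect(sel(P,350,660,200,450,71,84),"rim"); rect(sel(P,350,660,200,450,58,64),"ledge")
    rect(sel(P,350,660,200,450,3,8),"floor")
    rect(sel(P,400,700,-110,140,182,195),"handle"); rect(sel(P,400,700,-110,140,101,110),"walls")
    h=sel(P,400,700,-60,100,182,195); vx=np.polyfit(h[:,1],h[:,0],1); print("handle yaw",-np.degrees(np.arctan(vx[0])),h.mean(0))
E
```

```text
scene
rim 837 ctr [505.6 326.8] size x,y [274. 226.] yaw 3.3
ledge 862 ctr [504.7 326.4] size x,y [263. 214.] yaw 2.9
floor 2250 ctr [504.9 324.5] size x,y [311. 248.] yaw 0.3
handle 494 ctr [553.6  18.2] size x,y [ 24. 194.] yaw 2.1
walls 482 ctr [552.2  17.8] size x,y [246. 196.] yaw 2.2
handle yaw 2.3139394595607228 [553.11899626  19.09621007 186.01198773]
side
rim 1046 ctr [503.1 328.7] size x,y [271. 226.] yaw 4.0
ledge 1163 ctr [502.5 329.4] size x,y [262. 216.] yaw 3.7
floor 3159 ctr [505.3 325.6] size x,y [306. 248.] yaw 0.4
handle 333 ctr [546.5  20.8] size x,y [ 21. 198.] yaw 1.3
walls 513 ctr [548.2  20.6] size x,y [244. 202.] yaw 2.4
handle yaw 2.176916736340567 [546.658437    22.75542811 186.36381619]
```

The crop agrees. Sieve yaw is about 2.2° and receiver yaw about 3.5°. Moving over the sieve handle now.

```bash
python3 -m inch '[[0,0,4.4,20,37.5,4,1],[0,0,4.4,20,37.5,4,1],[0,0,4.4,20,37.5,4,1],[0,0,4.4,20,37.5,4,1],[0,0,4.4,20,37.5,4,1],[0,0,4.4,20,37.5,4,1],[0,0,4.4,20,37.5,4,1],[0,0,4.4,20,37.5,4,1]]'
python3 -m inch '[[0,0,4.4,20,37.5,4,1],[0,0,4.4,20,37.5,4,1],[0,0,4.4,20,37.5,4,1],[0,0,4.4,20,37.5,4,1],[0,0,4.4,20,37.5,4,1],[0,0,4.4,20,37.5,4,1],[0,0,4.4,20,37.5,4,1],[0,0,4.4,20,37.5,4,1],[0,0,0,0,0,0,1],[0,0,0,0,0,0,1]]'
python3 - <<'E'
from h import *
s=state();print(s['t'],s['eef_pos'],np.degrees(s['tcp_rot']))
c=cam("wrist"); save(c,"w1.png"); print(c['position'])
P=pts(c).reshape(-1,3);P=P[~np.isnan(P[:,0])]
h=sel(P,480,620,-110,140,182,195); rect(h,"handle")
vx=np.polyfit(h[:,1],h[:,0],1); print("yaw",-np.degrees(np.arctan(vx[0])),h.mean(0))
rect(sel(P,400,700,-110,140,101,110),"walls")
E
```

```text
t: 1.95
eef_pos: [388.8, -280.3, 247.0]
tcp_rot: [3.142, -0.001, -0.58]
ft_force: [-0.6, -0.9, -0.2]
opening: 0.994
t: 2.95
eef_pos: [548.2, 18.8, 278.4]
tcp_rot: [3.141, 0.0, 0.033]
ft_force: [-0.6, -0.2, -0.1]
opening: 0.998
2.95 [548.17225183  18.75375208 278.40217429] [1.79991019e+02 2.03817913e-02 1.88895848e+00]
[545.99670732  92.47007563 447.83006703]
handle 5091 ctr [547.8  31.8] size x,y [ 21. 170.] yaw 1.1
yaw 2.1388969402648117 [549.00844846  40.21257345 186.78201949]
walls 4082 ctr [550.1  20.1] size x,y [245. 196.] yaw 2.1
```

View pics/w1.png

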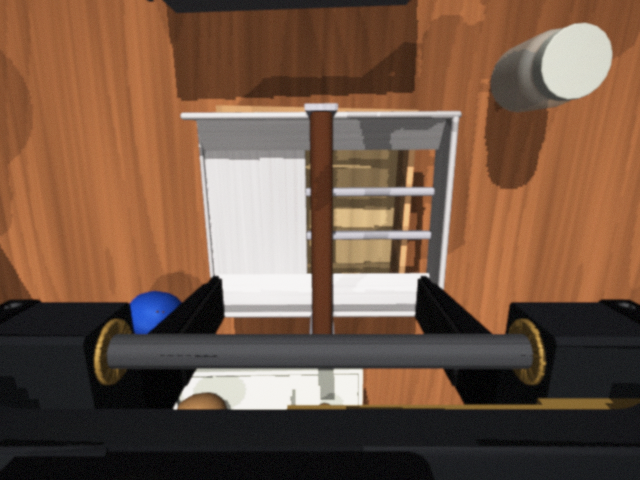

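The wrist view shows the handle running vertically at x≈320 px between the open fingers, the board on the left and the bars on the right. The gripper is centred on it, so I'll descend and grip.

```bash
python3 -m inch '[[0,0,0.3,1.3,1.2,-20,1],[0,0,0,0,0,-20,1],[0,0,0,0,0,-20,1],[0,0,0,0,0,-20,1],[0,0,0,0,0,-20,1],[0,0,0,0,0,-22,1],[0,0,0,0,0,0,1],[0,0,0,0,0,0,1]]'
python3 -m inch '[[0,0,0,0,0,0,-1],[0,0,0,0,0,0,-1],[0,0,0,0,0,0,-1],[0,0,0,0,0,0,-1],[0,0,0,0,0,0,-1],[0,0,0,0,0,0,-1],[0,0,0,0,0,0,-1],[0,0,0,0,0,0,-1],[0,0,0,0,0,0,-1],[0,0,0,0,0,0,-1]]'
```

```text
t: 3.8
eef_pos: [549.4, 18.4, 157.1]
tcp_rot: [3.142, 0.0, 0.035]
ft_force: [0.2, -0.1, 0.7]
opening: 1.0
t: 4.8
eef_pos: [549.5, 19.3, 156.6]
tcp_rot: [-3.142, -0.0, 0.037]
ft_force: [-1.3, 0.1, -0.2]
opening: 0.218
```

```bash
python3 -m inch '[[0,0,0,0,0,0,-1],[0,0,0,0,0,0,-1],[0,0,0,0,0,0,-1],[0,0,0,0,0,5,-1],[0,0,0,0,0,10,-1],[0,0,0,0,0,15,-1],[0,0,0,0,0,15,-1],[0,0,0,0,0,15,-1],[0,0,0,0,0,0,-1]]'
python3 -m inch '[[0,0,0,-2,15,0,-1],[0,0,0,-6,40,0,-1],[0,0,0,-6,40,0,-1],[0,0,0,-6,40,0,-1],[0,0,0,-6,40,0,-1],[0,0,0,-6,40,0,-1],[0,0,0.6,-6,40,0,-1],[0,0,0.6,-6,38,0,-1],[0,0,0,-2,15,0,-1],[0,0,0,0,0,0,-1]]'
python3 -m inch '[[0,0,0,0,0,0,-1],[0,0,0,0,0,0,-1],[0,0,0,0,0,0,-1]]'
python3 - <<'E'
from h import *
for n in ["scene","side","wrist"]:
    c=cam(n); save(c,"rc_%s.png"%n); print(n)
    P=pts(c).reshape(-1,3);P=P[~np.isnan(P[:,0])]
    rect(sel(P,340,670,200,470,71,84),"rim")
    h=sel(P,440,560,245,400,228,260);rect(h,"handle")
    rect(sel(P,340,670,200,450,156,172),"walls")
E
```

```text
t: 5.7
eef_pos: [550.3, 19.3, 218.9]
tcp_rot: [3.141, -0.004, 0.037]
ft_force: [0.1, -0.2, -3.8]
opening: 0.167
t: 6.7
eef_pos: [502.3, 329.4, 215.7]
tcp_rot: [3.141, 0.001, 0.061]
ft_force: [-0.7, 0.5, -3.3]
opening: 0.168
t: 7.0
eef_pos: [503.8, 326.4, 216.6]
tcp_rot: [3.141, 0.0, 0.057]
ft_force: [0.1, -0.8, -3.7]
opening: 0.164
scene
rim 389 ctr [505.9 325.2] size x,y [271. 222.] yaw 3.8
handle 311 ctr [510.5 323. ] size x,y [ 26. 154.] yaw 2.8
walls 674 ctr [507.6 324.8] size x,y [244. 198.] yaw 3.3
side
rim 660 ctr [503.2 330.4] size x,y [270. 222.] yaw 4.0
handle 371 ctr [503.5 355.4] size x,y [36. 86.] yaw -5.5
walls 867 ctr [502.4 328.4] size x,y [244. 199.] yaw 3.8
wrist
rim 3269 ctr [549.6 402.6] size x,y [333. 162.] yaw -33.8
handle 10117 ctr [503.9 342.9] size x,y [ 32. 114.] yaw -4.3
walls 9071 ctr [504.  327.6] size x,y [245. 196.] yaw 3.3
```

```bash
python3 -m inch '[[0,0,0.3,-0.5,1,-10,-1],[0,0,0,0,0,-10,-1],[0,0,0,0,0,-10,-1],[0,0,0,0,0,-10,-1],[0,0,0,0,0,-8,-1],[0,0,0,0,0,-5,-1],[0,0,0,0,0,-3,-1],[0,0,0,0,0,-2,-1],[0,0,0,0,0,0,-1]]'
python3 -m inch '[[0,0,0,0,0,-1,-1],[0,0,0,0,0,-1,-1],[0,0,0,0,0,-1,-1],[0,0,0,0,0,0,-1]]'
```

```text
t: 8.05
eef_pos: [503.1, 328.4, 158.7]
tcp_rot: [-3.142, -0.0, 0.063]
ft_force: [0.3, -0.9, -3.3]
opening: 0.167
t: 8.45
eef_pos: [503.2, 328.4, 156.7]
tcp_rot: [-3.141, -0.001, 0.063]
ft_force: [-1.8, -1.7, 5.9]
opening: 0.164
```

Seated: the force turned to +5.9 N at the expected height. I'll release and move over the tray.

```bash
python3 -m inch '[[0,0,0,0,0,0,1],[0,0,0,0,0,0,1],[0,0,0,0,0,0,1],[0,0,0,0,0,0,1],[0,0,0,0,0,10,1],[0,0,0,0,0,25,1],[0,0,0,0,0,35,1],[0,0,0,0,0,40,1],[0,0,0,0,-20,10,1],[0,0,0,0,-40,10,1]]'
python3 -m inch '[[0,0,0,0,-40,5,1],[0,0,0,0,-40,5,1],[0,0,0,0,-40,5,1],[0,0,0,0,-40,5,1],[0,0,0,0,-40,5,1],[0,0,0,0,-40,5,1],[0,0,0,0,-40,5,1],[0,0,0,0,-40,5,1],[0,0,0,0,-40,5,1],[0,0,0,0,-40,5,1]]'
python3 -m inch '[[0,0,0,0,-40,0,1],[0,0,0,0,-40,0,1],[0,0,0,0,-40,0,1],[0,0,0,0,-40,0,1],[0,0,0,0,-40,0,1],[0,0,0,0,-15,0,1],[0,0,0,0,0,0,1],[0,0,0,0,0,0,1]]'
cat >> h.py <<'E'
def tubers(P,c,x0,x1,y0,y1,zmin=17,vis=True):
    # cluster points above zmin that are not blue
    hsv=cv2.cvtColor(c["color"],cv2.COLOR_RGB2HSV); x,y,z=P[...,0],P[...,1],P[...,2]
    br=(hsv[...,0]<28)&(hsv[...,1]>70)
    m=(x>x0)&(x<x1)&(y>y0)&(y<y1)&(z>zmin)&(z<zmin+60)&br
    n,l,st,_=cv2.connectedComponentsWithStats(m.astype(np.uint8))
    for i in range(1,n):
        if st[i,4]<40: continue
        q=P[l==i]; r=cv2.minAreaRect(q[:,:2].astype(np.float32)); a=r[2]; s=r[1]
        if s[0]<s[1]: a-=90; s=s[::-1]
        t=q[q[:,2]>q[:,2].max()-6].mean(0)
        print("px",st[i,:2]+st[i,2:4]//2,"n",st[i,4],"ctr",np.round(r[0]),"size",np.round(s),"long-axis",round(a),"top",t.round(),"zmax",q[:,2].max().round())
E
python3 - <<'E'
from h import *
s=state();print(s['t'],s['eef_pos'],np.degrees(s['tcp_rot']))
for n in ["scene","side","wrist"]:
    c=cam(n); save(c,"t_%s.png"%n); print(n); P=pts(c)
    tubers(P,c,350,635,-425,-200)
    if n!="wrist":
        P=P.reshape(-1,3);P=P[~np.isnan(P[:,0])]
        rect(sel(P,340,670,200,470,71,84),"rim"); w=sel(P,340,670,200,450,100,112); rect(w,"walls")
        A=np.c_[w[:,:2]-w[:,:2].mean(0),np.ones(len(w))]; print("plane",np.linalg.lstsq(A,w[:,2],rcond=None)[0])
        b=sel(P,420,470,290,350,55,90); print("board z",np.median(b[:,2]))
E
```

```text
t: 9.45
eef_pos: [503.0, 269.2, 287.5]
tcp_rot: [-3.141, -0.002, 0.066]
ft_force: [0.8, -1.6, 0.4]
opening: 0.947
t: 10.45
eef_pos: [502.7, -133.2, 336.8]
tcp_rot: [3.141, -0.001, 0.063]
ft_force: [1.0, 0.7, -0.1]
opening: 0.997
t: 11.25
eef_pos: [503.0, -345.8, 335.9]
tcp_rot: [-3.141, -0.0, 0.063]
ft_force: [0.2, 0.3, 0.1]
opening: 0.998
11.25 [ 503.0104427  -345.78994463  335.89595722] [-1.79978689e+02 -8.49790881e-03  3.61373703e+00]
scene
px [231 233] n 392 ctr [ 407. -262.] size [60. 51.] long-axis 7 top [ 406. -264.   63.] zmax 66.0
px [192 239] n 80 ctr [ 415. -369.] size [28. 21.] long-axis -43 top [ 413. -370.   33.] zmax 37.0
px [211 264] n 88 ctr [ 494. -310.] size [30. 21.] long-axis -73 top [ 495. -315.   34.] zmax 38.0
px [190 288] n 454 ctr [ 578. -350.] size [63. 50.] long-axis -75 top [ 575. -354.   65.] zmax 69.0
px [223 289] n 96 ctr [ 571. -269.] size [29. 24.] long-axis -40 top [ 571. -270.   33.] zmax 37.0
rim 2075 ctr [505.6 326.3] size x,y [273. 225.] yaw 3.7
walls 583 ctr [505.7 326.8] size x,y [245. 198.] yaw 3.6
plane [-1.72683793e-03 -1.97408804e-03  1.05
[... 533 characters left out ...]
7.0
rim 2469 ctr [503.3 329. ] size x,y [270. 226.] yaw 3.8
walls 783 ctr [502. 330.] size x,y [246. 199.] yaw 3.7
plane [ 1.50822801e-03 -3.63858210e-04  1.05546433e+02]
board z 69.1002631855099
wrist
px [238 129] n 2193 ctr [ 402. -263.] size [64. 56.] long-axis 9 top [ 401. -263.   61.] zmax 64.0
px [373 144] n 458 ctr [ 565. -270.] size [32. 26.] long-axis -84 top [ 566. -269.   30.] zmax 34.0
px [310 173] n 419 ctr [ 489. -310.] size [32. 24.] long-axis -86 top [ 489. -311.   30.] zmax 33.0
px [371 210] n 1820 ctr [ 568. -350.] size [64. 54.] long-axis 85 top [ 569. -351.   61.] zmax 65.0
px [247 214] n 401 ctr [ 410. -369.] size [32. 25.] long-axis -64 top [ 409. -369.   30.] zmax 33.0
```

View pics/t_wrist.png

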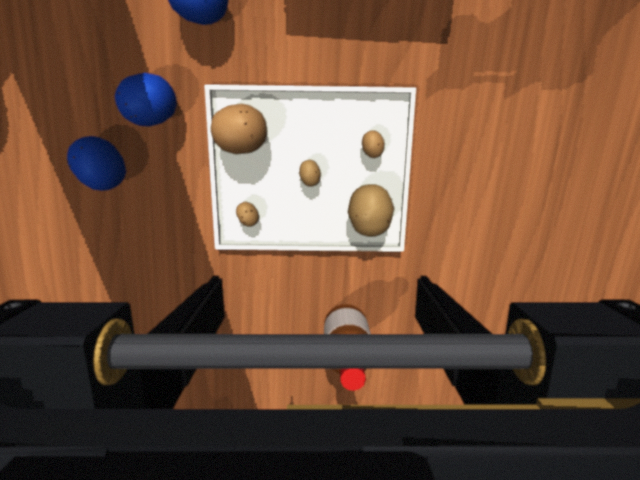

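View pics/t_scene.png

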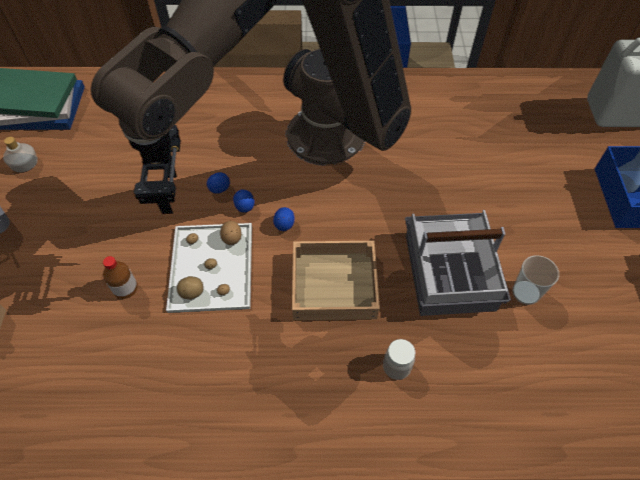

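The sieve sits flat (plane tilt under 0.002) and square (yaw 3.6/3.7 against the rim's 3.7/3.8). The wrist view shows smalls at (373,144), (310,173) and (247,214) px and larges at (238,129) and (371,210). First I'll grasp the large at (568,-350).

```bash
python3 -m inch '[[0,0,-4.5,35,-2,-20,0.6],[0,0,-4,30.5,-2,-40,0.6],[0,0,0,0,0,-45,0.6],[0,0,0,0,0,-45,0.6],[0,0,0,0,0,-45,0.6],[0,0,0,0,0,-40,0.6],[0,0,0,0,0,-35,0.6],[0,0,0,0,0,-28,0.6],[0,0,0,0,0,-20,0.6],[0,0,0,0,0,0,0.6]]'
python3 -m inch '[[0,0,0,0,0,0,-1],[0,0,0,0,0,0,-1],[0,0,0,0,0,0,-1],[0,0,0,0,0,0,-1],[0,0,0,0,0,0,-1],[0,0,0,0,0,0,-1]]'
```

```text
t: 12.4
eef_pos: [567.6, -348.8, 15.7]
tcp_rot: [-3.139, 0.003, -0.084]
ft_force: [0.4, 1.0, 0.3]
opening: 0.798
t: 13.0
eef_pos: [568.4, -350.9, 19.4]
tcp_rot: [3.141, -0.001, -0.085]
ft_force: [-3.7, 0.8, 7.3]
opening: 0.641
```

```bash
python3 -m inch '[[0,0,0,0,0,15,-1],[0,0,0,0,0,45,-1],[0,0,0,0,0,45,-1],[0,0,0,0,0,45,-1],[0,0,0,0,20,45,-1],[0,0,-4.5,0,40,17,-1],[0,0,-4.5,0,40,0,-1],[0,0,-4.5,0,40,0,-1],[0,0,-4.5,0,40,0,-1],[0,0,-4.5,0,40,0,-1]]'
python3 -m inch '[[0,0,-4.5,0,40,0,-1],[0,0,-4.5,0,40,0,-1],[0,0,-4.5,0,40,0,-1],[0,0,-4.5,0,40,0,-1],[0,0,-4.5,0,40,0,-1],[0,0,-4.5,0,40,0,-1],[0,0,-4.5,0,40,0,-1],[0,0,-4.5,0,40,0,-1],[0,0,-4.5,0,40,0,-1],[0,0,-4.5,0,40,0,-1]]'
python3 -m inch '[[0,0,-4.5,3,40,0,-1],[0,0,-4.5,2,40,0,-1],[0,0,-4.5,0,19,0,-1],[0,0,0,0,0,0,-1],[0,0,0,0,0,0,-1]]'
```

```text
t: 14.0
eef_pos: [568.0, -129.0, 231.3]
tcp_rot: [-3.141, -0.002, -0.481]
ft_force: [0.9, 0.1, -1.2]
opening: 0.636
t: 15.0
eef_pos: [568.0, 271.1, 231.3]
tcp_rot: [-3.14, 0.0, -1.267]
ft_force: [-0.1, 0.1, -1.4]
opening: 0.635
t: 15.5
eef_pos: [573.0, 368.2, 230.5]
tcp_rot: [-3.141, -0.0, -1.497]
ft_force: [0.1, -0.4, -0.3]
opening: 0.636
```

```bash
python3 -m inch '[[0,0,0,0,0,-30,-1],[0,0,0,0,0,-35,-1],[0,0,0,0,0,-35,-1],[0,0,0,0,0,-25,-1],[0,0,0,0,0,-12,-1],[0,0,0,0,0,-8,-1],[0,0,0,0,0,0,-1],[0,0,0,0,0,0,-1]]'
python3 -m inch '[[0,0,0,0,0,0,0.47],[0,0,0,0,0,0,0.47],[0,0,0,0,0,0,0.47],[0,0,0,0,0,0,0.47],[0,0,0,0,0,15,0.47],[0,0,0,0,0,40,0.47],[0,0,0,0,0,45,0.47],[0,0,0,0,0,45,0.47]]'
python3 - <<'E'
from h import *
for n in ["scene"]:
    c=cam(n); save(c,"p1.png",(380,190,540,330),4); P=pts(c); tubers(P,c,380,640,225,425,78)
E
```

```text
t: 16.3
eef_pos: [573.9, 368.4, 86.2]
tcp_rot: [-3.14, 0.001, -1.499]
ft_force: [-0.2, 0.7, -2.1]
opening: 0.639
t: 17.1
eef_pos: [573.1, 368.2, 232.7]
tcp_rot: [-3.141, -0.0, -1.499]
ft_force: [0.9, 0.8, -0.3]
opening: 0.735
px [481 276] n 501 ctr [575. 381.] size [66. 63.] long-axis 89 top [574. 377. 121.] zmax 126.0
```

View pics/p1.png

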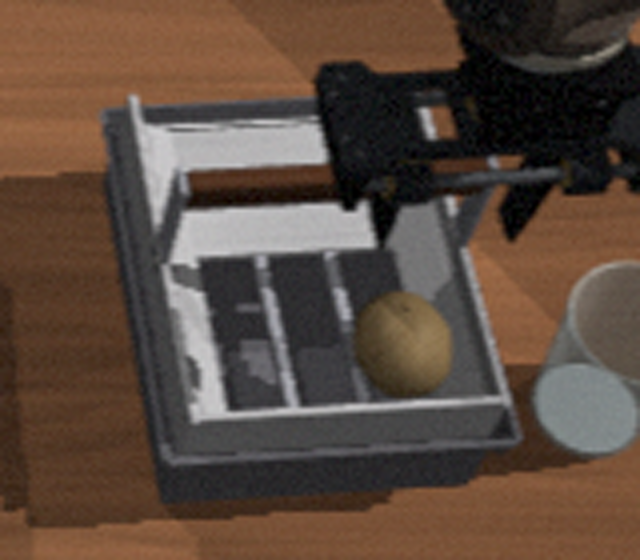

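The large sits over the outer +y slot as planned, at (403,343) in the crop. Next is the other large.

```bash
python3 -m inch '[[0,0,0,-10,-39,0,0.6],[0,0,0,-11,-40,0,0.6],[0,0,0,-11,-40,0,0.6],[0,0,0,-11,-40,0,0.6],[0,0,0,-11,-40,0,0.6],[0,0,0,-11,-40,0,0.6],[0,0,0,-11,-40,0,0.6],[0,0,0,-11,-40,0,0.6],[0,0,0,-11,-40,0,0.6],[0,0,0,-11,-40,0,0.6]]'
python3 -m inch '[[0,0,1,-11,-40,0,0.6],[0,0,1,-11,-40,0,0.6],[0,0,1,-11,-40,0,0.6],[0,0,1,-11,-40,0,0.6],[0,0,1,-11,-40,0,0.6],[0,0,0,-7,-32,0,0.6],[0,0,0,0,0,0,0.6],[0,0,0,0,0,0,0.6]]'
python3 - <<'E'
from h import *
for n in ["scene","wrist"]:
    c=cam(n); P=pts(c); print(n); tubers(P,c,340,640,-430,-200)
print(state()['eef_pos'])
E
```

```text
t: 18.15
eef_pos: [463.7, -32.1, 230.9]
tcp_rot: [-3.14, -0.001, -1.499]
ft_force: [0.1, -0.0, 0.2]
opening: 0.803
t: 18.95
eef_pos: [402.1, -262.9, 230.4]
tcp_rot: [-3.141, -0.0, -1.413]
ft_force: [-0.0, 0.5, 0.5]
opening: 0.801
scene
px [231 233] n 392 ctr [ 407. -262.] size [63. 51.] long-axis 2 top [ 407. -264.   63.] zmax 67.0
px [192 239] n 79 ctr [ 415. -369.] size [31. 20.] long-axis -54 top [ 413. -371.   31.] zmax 35.0
px [211 264] n 88 ctr [ 494. -311.] size [30. 22.] long-axis -52 top [ 495. -312.   33.] zmax 37.0
px [223 289] n 98 ctr [ 571. -270.] size [29. 24.] long-axis -49 top [ 571. -270.   32.] zmax 35.0
wrist
px [355  46] n 966 ctr [ 565. -269.] size [32. 26.] long-axis -79 top [ 566. -270.   30.] zmax 33.0
px [381 139] n 763 ctr [ 488. -310.] size [33. 25.] long-axis -81 top [ 488. -311.   30.] zmax 34.0
px [319 221] n 3044 ctr [ 402. -262.] size [63. 55.] long-axis 10 top [ 402. -263.   60.] zmax 64.0
px [421 226] n 672 ctr [ 409. -368.] size [32. 25.] long-axis -51 top [ 409. -369.   30.] zmax 34.0
[ 402.42134192 -261.86240942  230.30746304]
```

```bash
python3 -m inch '[[0,0,0,0,0,-30,0.6],[0,0,0,0,0,-45,0.6],[0,0,0,0,0,-45,0.6],[0,0,0,0,0,-40,0.6],[0,0,0,0,0,-30,0.6],[0,0,0,0,0,-22,0.6],[0,0,0,0,0,0,0.6],[0,0,0,0,0,0,-1],[0,0,0,0,0,0,-1],[0,0,0,0,0,0,-1]]'
python3 -m inch '[[0,0,0,0,0,0,-1],[0,0,0,0,0,0,-1],[0,0,0,0,0,0,-1],[0,0,0,0,0,15,-1],[0,0,0,0,0,45,-1],[0,0,0,0,0,45,-1],[0,0,0,0,0,45,-1],[0,0,0,0,0,45,-1],[0,0,0,0,0,17,-1]]'
python3 -m inch '[[0,0,-0.5,12,40,0,-1],[0,0,-0.5,12,40,0,-1],[0,0,-0.5,12,40,0,-1],[0,0,-0.5,12,40,0,-1],[0,0,-0.5,12,40,0,-1],[0,0,-0.5,13,40,0,-1],[0,0,-0.5,13,40,0,-1],[0,0,-0.5,13,40,0,-1],[0,0,-0.5,13,40,0,-1],[0,0,-0.5,13,40,0,-1]]'
python3 -m inch '[[0,0,0,13,40,0,-1],[0,0,0,13,40,0,-1],[0,0,0,13,40,0,-1],[0,0,0,13.5,39,0,-1],[0,0,0,0,0,-5,-1],[0,0,0,0,0,0,-1],[0,0,0,0,0,0,-1]]'
```

```text
t: 20.05
eef_pos: [402.9, -262.8, 19.2]
tcp_rot: [-3.14, -0.002, -1.411]
ft_force: [0.3, 0.7, 2.3]
opening: 0.626
t: 20.95
eef_pos: [402.9, -263.1, 234.6]
tcp_rot: [-3.137, -0.005, -1.412]
ft_force: [0.6, -0.1, -1.5]
opening: 0.625
t: 21.95
eef_pos: [527.3, 139.1, 230.5]
tcp_rot: [-3.141, -0.0, -1.499]
ft_force: [1.5, -0.4, -1.2]
opening: 0.623
t: 22.65
eef_pos: [579.4, 295.5, 225.1]
tcp_rot: [3.141, -0.0, -1.499]
ft_force: [-0.1, -0.7, -1.5]
opening: 0.623
```

```bash
python3 -m inch '[[0,0,0,-1.5,1,-30,-1],[0,0,0,0,0,-35,-1],[0,0,0,0,0,-30,-1],[0,0,0,0,0,-22,-1],[0,0,0,0,0,-14,-1],[0,0,0,0,0,-8,-1],[0,0,0,0,0,0,-1],[0,0,0,0,0,0,-1]]'
python3 -m inch '[[0,0,0,0,0,0,0.47],[0,0,0,0,0,0,0.47],[0,0,0,0,0,0,0.47],[0,0,0,0,0,0,0.47],[0,0,0,0,0,15,0.47],[0,0,0,0,0,40,0.47],[0,0,0,0,0,45,0.47],[0,0,0,0,0,45,0.47]]'
python3 -m inch '[[0,0,7,-1,-40,0,0.05],[0,0,7,-1,-40,0,0.05],[0,0,7,-1,-40,0,0.05],[0,0,7,-1,-40,0,0.05],[0,0,7,-1,-40,0,0.05],[0,0,7,-1,-40,0,0.05],[0,0,7,-1,-40,0,0.05],[0,0,7,-1,-40,0,0.05],[0,0,7,-1,-40,0,0.05],[0,0,7,-1,-40,0,0.05]]'
python3 -m inch '[[0,0,7,-1,-40,0,0.05],[0,0,7,-1,-40,0,0.05],[0,0,7,-1,-40,0,0.05],[0,0,1,0,-40,0,0.05],[0,0,0,0,-7,-60,0.05],[0,0,0,0,0,-50,0.05],[0,0,0,0,0,0,0.05],[0,0,0,0,0,0,0.05]]'
python3 - <<'E'
from h import *
for n in ["scene","wrist"]:
    c=cam(n); P=pts(c); print(n); tubers(P,c,340,640,-430,-200)
    if n=="scene": print("sieve:"); tubers(P,c,380,640,225,425,78)
    else: save(c,"wa.png")
s=state(); print(s['eef_pos'],np.degrees(s['tcp_rot']))
E
```

```text
t: 23.45
eef_pos: [578.8, 297.3, 87.0]
tcp_rot: [-3.14, 0.0, -1.499]
ft_force: [-0.9, -0.2, -0.5]
opening: 0.623
t: 24.25
eef_pos: [578.1, 297.3, 233.7]
tcp_rot: [-3.141, 0.0, -1.499]
ft_force: [0.5, -0.3, -0.6]
opening: 0.733
t: 25.25
eef_pos: [568.2, -104.2, 232.3]
tcp_rot: [-3.142, -0.001, -0.272]
ft_force: [0.5, 0.0, 0.3]
opening: 0.528
t: 26.05
eef_pos: [565.8, -268.5, 132.8]
tcp_rot: [3.142, -0.0, 0.107]
ft_force: [0.8, 0.7, -0.2]
opening: 0.531
scene
px [191 239] n 53 ctr [ 420. -374.] size [23. 17.] long-axis 58 top [ 419. -374.   34.] zmax 38.0
px [223 289] n 103 ctr [ 572. -270.] size [31. 22.] long-axis -53 top [ 572. -271.   33.] zmax 37.0
sieve:
px [481 276] n 507 ctr [575. 377.] size [63. 61.] long-axis -16 top [573. 374. 122.] zmax 127.0
px [444 278] n 505 ctr [581. 284.] size [66. 55.] long-axis 6 top [584. 285. 121.] zmax 125.0
wrist
px [319 239] n 1173 ctr [ 566. -269.] size [33. 27.] long-axis -85 top [ 566. -269.   30.] zmax 34.0
px [219 278] n 1125 ctr [ 489. -309.] size [32. 26.] long-axis -53 top [ 489. -310.   30.] zmax 34.0
[ 566.60956204 -268.73158133  134.37873905] [179.86273129  -0.18727894   6.15082699]
```

```bash
python3 -m inch '[[0,0,0,-0.5,-0.5,-40,0.05],[0,0,0,0,0,-40,0.05],[0,0,0,0,0,-25,0.05],[0,0,0,0,0,-15,0.05],[0,0,0,0,0,-5,0.05],[0,0,0,0,0,0,0.05],[0,0,0,0,0,0,-1],[0,0,0,0,0,0,-1],[0,0,0,0,0,0,-1]]'
python3 -m inch '[[0,0,0,0,0,0,-1],[0,0,0,0,0,0,-1],[0,0,0,0,0,0,-1],[0,0,0,0,0,0,-1]]'
```

```text
t: 27.05
eef_pos: [565.2, -269.1, 7.2]
tcp_rot: [3.141, -0.001, 0.107]
ft_force: [0.4, -0.3, 0.1]
opening: 0.328
t: 27.45
eef_pos: [564.7, -269.1, 6.9]
tcp_rot: [3.141, -0.0, 0.107]
ft_force: [-2.5, 0.1, 7.1]
opening: 0.307
```

```bash
python3 -m inch '[[0,0,0,0,0,15,-1],[0,0,0,0,0,45,-1],[0,0,0,0,0,45,-1],[0,0,0,0,0,45,-1],[0,0,0,0,0,45,-1],[0,0,0,0,0,30,-1],[0,0,-6.6,-10.7,39.4,0,-1],[0,0,-6.6,-10.7,39.4,0,-1],[0,0,-6.6,-10.7,39.4,0,-1],[0,0,-6.6,-10.7,39.4,0,-1]]'
python3 -m inch '[[0,0,-6.6,-10.7,39.4,0,-1],[0,0,-6.6,-10.7,39.4,0,-1],[0,0,-6.6,-10.7,39.4,0,-1],[0,0,-6.6,-10.7,39.4,0,-1],[0,0,-6.6,-10.7,39.4,0,-1],[0,0,-6.6,-10.7,39.4,0,-1],[0,0,-6.6,-10.7,39.4,0,-1],[0,0,-6.6,-10.7,39.4,0,-1],[0,0,-6.6,-10.7,39.4,0,-1],[0,0,-6,-10.7,39.4,0,-1]]'
python3 -m inch '[[0,0,0,0,0,-30,-1],[0,0,0,0,0,-10,-1],[0,0,0,0,0,0,-1],[0,0,0,0,0,0,-1]]'
```

```text
t: 28.45
eef_pos: [521.2, -109.9, 232.3]
tcp_rot: [-3.141, -0.001, -0.359]
ft_force: [1.2, 0.8, -0.0]
opening: 0.311
t: 29.45
eef_pos: [414.2, 284.2, 232.3]
tcp_rot: [-3.141, 0.0, -1.5]
ft_force: [0.9, -0.6, 0.0]
opening: 0.306
t: 29.85
eef_pos: [415.5, 282.2, 192.1]
tcp_rot: [-3.141, 0.0, -1.496]
ft_force: [0.6, 0.6, 0.4]
opening: 0.308
```

```bash
python3 -m inch '[[0,0,0,-1,0,-35,-1],[0,0,0,0,0,-35,-1],[0,0,0,0,0,-25,-1],[0,0,0,0,0,-13,-1],[0,0,0,0,0,-7,-1],[0,0,0,0,0,0,-1],[0,0,0,0,0,0,-0.22],[0,0,0,0,0,0,-0.22],[0,0,0,0,0,0,-0.22]]'
python3 -m inch '[[0,0,0,0,0,0,-0.22],[0,0,0,0,0,20,-0.22],[0,0,0,0,0,45,-0.22],[0,0,0,0,0,45,-0.22],[0,0,0,0,0,45,-0.22],[0,0,6.2,5,-39.5,0,0.05],[0,0,6.2,5,-39.5,0,0.05],[0,0,6.2,5,-39.5,0,0.05],[0,0,6.2,5,-39.5,0,0.05],[0,0,6.2,5,-39.5,0,0.05]]'
python3 -m inch '[[0,0,6.2,5,-39.5,0,0.05],[0,0,6.2,5,-39.5,0,0.05],[0,0,6.2,5,-39.5,0,0.05],[0,0,6.2,5,-39.5,0,0.05],[0,0,6.2,5,-39.5,0,0.05],[0,0,6.2,5,-39.5,0,0.05],[0,0,6.2,5,-39.5,0,0.05],[0,0,6.2,5,-39.5,-20,0.05],[0,0,6.2,5,-39.5,-40,0.05],[0,0,6.2,4,-39.5,-40,0.05]]'
python3 -m inch '[[0,0,0,0,0,0,0.05],[0,0,0,0,0,0,0.05]]'
python3 - <<'E'
from h import *
for n in ["scene","wrist"]:
    c=cam(n); P=pts(c); print(n); tubers(P,c,340,640,-430,-200)
    if n=="scene": print("sieve:"); tubers(P,c,380,640,225,425,78)
s=state(); print(s['eef_pos'],np.degrees(s['tcp_rot']))
E
```

```text
t: 30.75
eef_pos: [414.4, 282.8, 77.0]
tcp_rot: [-3.14, 0.0, -1.496]
ft_force: [1.5, -0.1, 0.2]
opening: 0.387
t: 31.75
eef_pos: [438.9, 83.7, 231.6]
tcp_rot: [-3.141, -0.0, -0.95]
ft_force: [0.1, 0.6, -0.0]
opening: 0.526
t: 32.75
eef_pos: [487.2, -302.6, 139.8]
tcp_rot: [3.14, -0.001, 0.132]
ft_force: [0.6, 0.1, -0.8]
opening: 0.523
t: 32.95
eef_pos: [486.6, -301.0, 139.6]
tcp_rot: [-3.14, 0.001, 0.125]
ft_force: [0.1, 0.4, 0.6]
opening: 0.524
scene
px [211 264] n 93 ctr [ 495. -310.] size [30. 25.] long-axis -79 top [ 494. -312.   32.] zmax 36.0
sieve:
px [433 226] n 95 ctr [420. 280.] size [30. 26.] long-axis 34 top [420. 278.  98.] zmax 101.0
px [474 254] n 453 ctr [512. 371.] size [63. 53.] long-axis -70 top [510. 370. 123.] zmax 127.0
px [444 278] n 504 ctr [581. 285.] size [66. 56.] long-axis 5 top [582. 285. 121.] zmax 126.0
wrist
px [320 248] n 1082 ctr [ 488. -309.] size [32. 27.] long-axis -81 top [ 489. -310.   30.] zmax 34.0
px [218 303] n 699 ctr [ 410. -365.] size [30. 22.] long-axis -41 top [ 411. -366.   29.] zmax 33.0
[ 487.29235622 -300.31826111  141.39120243] [ 1.79957640e+02 -5.54393722e-02  7.28275736e+00]
```

The large on the +y slot was knocked back along its slot to about x=510, under the handle. It's still on the sieve and not in the way, so I'll carry on with the middle small.

```bash
python3 -m inch '[[0,0,1,1,-9,-40,0.05],[0,0,0,0,0,-40,0.05],[0,0,0,0,0,-30,0.05],[0,0,0,0,0,-17,0.05],[0,0,0,0,0,-5.5,0.05],[0,0,0,0,0,0,0.05],[0,0,0,0,0,0,-1],[0,0,0,0,0,0,-1],[0,0,0,0,0,0,-1]]'
python3 -m inch '[[0,0,0,0,0,0,-1],[0,0,0,0,0,0,-1],[0,0,0,0,0,0,-1],[0,0,0,0,0,0,-1]]'
```

```text
t: 33.95
eef_pos: [488.4, -310.1, 8.9]
tcp_rot: [3.14, -0.001, 0.145]
ft_force: [0.3, 0.4, 0.6]
opening: 0.327
t: 34.35
eef_pos: [488.3, -310.1, 8.5]
tcp_rot: [3.141, -0.001, 0.145]
ft_force: [-0.4, 1.0, 6.1]
opening: 0.302
```

```bash
python3 -m inch '[[0,0,0,0,0,15,-1],[0,0,0,0,0,45,-1],[0,0,0,0,0,45,-1],[0,0,0,0,0,45,-1],[0,0,0,0,0,45,-1],[0,0,0,0,0,30,-1],[0,0,-5.6,-4.6,39.5,0,-1],[0,0,-5.6,-4.6,39.5,0,-1],[0,0,-5.6,-4.6,39.5,0,-1],[0,0,-5.6,-4.6,39.5,0,-1]]'
python3 -m inch '[[0,0,-5.6,-4.6,39.5,0,-1],[0,0,-5.6,-4.6,39.5,0,-1],[0,0,-5.6,-4.6,39.5,0,-1],[0,0,-5.6,-4.6,39.5,0,-1],[0,0,-5.6,-4.6,39.5,0,-1],[0,0,-5.6,-4.6,39.5,0,-1],[0,0,-5.6,-4.6,39.5,0,-1],[0,0,-5.6,-4.6,39.5,0,-1],[0,0,-5.6,-4.6,39.5,0,-1],[0,0,-5.6,-4.6,39.5,0,-1]]'
python3 -m inch '[[0,0,-5.6,-4.6,39.5,0,-1],[0,0,-5.6,-4.6,39.5,0,-1],[0,0,-4,-4.6,39.5,-20,-1],[0,0,0,0,0,-20,-1],[0,0,0,0,0,0,-1],[0,0,0,0,0,0,-1]]'
```

```text
t: 35.35
eef_pos: [469.0, -150.5, 232.9]
tcp_rot: [-3.142, -0.0, -0.25]
ft_force: [1.1, 0.2, -0.4]
opening: 0.302
t: 36.35
eef_pos: [423.0, 244.7, 233.0]
tcp_rot: [-3.142, -0.0, -1.227]
ft_force: [0.9, -1.0, -0.8]
opening: 0.303
t: 36.95
eef_pos: [409.8, 361.3, 193.1]
tcp_rot: [3.141, -0.0, -1.488]
ft_force: [0.1, 0.2, 1.0]
opening: 0.303
```

```bash
python3 -m inch '[[0,0,0,-0.5,0,-35,-1],[0,0,0,0,0,-35,-1],[0,0,0,0,0,-25,-1],[0,0,0,0,0,-13,-1],[0,0,0,0,0,-8,-1],[0,0,0,0,0,0,-1],[0,0,0,0,0,0,-0.22],[0,0,0,0,0,0,-0.22],[0,0,0,0,0,0,-0.22]]'
python3 -m inch '[[0,0,0,0,0,0,-0.22],[0,0,0,0,0,20,-0.22],[0,0,0,0,0,45,-0.22],[0,0,0,0,0,45,-0.22],[0,0,0,0,0,45,-0.22],[0,0,-3.2,5,-40.5,0,0.05],[0,0,-3.2,5,-40.5,0,0.05],[0,0,-3.2,5,-40.5,0,0.05],[0,0,-3.2,5,-40.5,0,0.05],[0,0,-3.2,5,-40.5,0,0.05]]'
python3 -m inch '[[0,0,-3.2,5,-40.5,0,0.05],[0,0,-3.2,5,-40.5,0,0.05],[0,0,-3.2,5,-40.5,0,0.05],[0,0,-3.2,5,-40.5,0,0.05],[0,0,-3.2,-5,-40.5,0,0.05],[0,0,-3.2,-5,-40.5,0,0.05],[0,0,-3.2,-5,-40.5,0,0.05],[0,0,-3.2,-5,-40.5,0,0.05],[0,0,-3.2,-5,-40.5,0,0.05],[0,0,-3.2,-5,-40.5,0,0.05]]'
python3 -m inch '[[0,0,-3.2,-5,-40.5,-20,0.05],[0,0,-3.2,-5,-40.5,-40,0.05],[0,0,-2,-4,-40.5,-40,0.05],[0,0,0,0,0,0,0.05],[0,0,0,0,0,0,0.05]]'
python3 - <<'E'
from h import *
for n in ["scene","wrist"]:
    c=cam(n); P=pts(c); print(n); tubers(P,c,340,640,-430,-200)
    if n=="scene": print("sieve:"); tubers(P,c,380,640,225,425,78)
s=state(); print(s['eef_pos'],np.degrees(s['tcp_rot']))
E
```

```text
t: 37.85
eef_pos: [409.6, 361.9, 77.7]
tcp_rot: [-3.14, 0.001, -1.488]
ft_force: [-0.9, 0.2, 0.4]
opening: 0.388
t: 38.85
eef_pos: [434.2, 157.7, 232.2]
tcp_rot: [-3.141, 0.0, -1.77]
ft_force: [1.5, 0.9, -0.7]
opening: 0.528
t: 39.85
eef_pos: [423.8, -247.5, 232.2]
tcp_rot: [-3.141, -0.0, -2.329]
ft_force: [0.4, 0.8, -0.0]
opening: 0.526
t: 40.35
eef_pos: [411.0, -357.4, 141.2]
tcp_rot: [3.14, -0.0, -2.474]
ft_force: [-0.1, 0.3, 0.5]
opening: 0.527
scene
px [192 238] n 82 ctr [ 415. -369.] size [30. 21.] long-axis -48 top [ 413. -370.   32.] zmax 35.0
sieve:
px [463 225] n 97 ctr [414. 357.] size [33. 25.] long-axis 19 top [415. 358.  96.] zmax 99.0
px [433 226] n 95 ctr [420. 279.] size [31. 26.] long-axis 18 top [417. 278.  98.] zmax 103.0
px [476 259] n 463 ctr [526. 372.] size [60. 55.] long-axis 23 top [523. 373. 121.] zmax 125.0
px [444 278] n 499 ctr [582. 284.] size [65. 55.] long-axis 6 top [581. 283. 121.] zmax 125.0
wrist
px [333 227] n 1118 ctr [ 409. -371.] size [32. 26.] long-axis -52 top [ 409. -371.   30.] zmax 33.0
[ 411.80042951 -356.81067366  142.77623464] [-1.79938264e+02  4.82311337e-03 -1.41635089e+02]
```

```bash
python3 -m inch '[[0,0,0,-2,-13,-40,0.05],[0,0,0,0,0,-40,0.05],[0,0,0,0,0,-30,0.05],[0,0,0,0,0,-18,0.05],[0,0,0,0,0,-6,0.05],[0,0,0,0,0,0,0.05],[0,0,0,0,0,0,-1],[0,0,0,0,0,0,-1],[0,0,0,0,0,0,-1]]'
python3 -m inch '[[0,0,0,0,0,0,-1],[0,0,0,0,0,0,-1],[0,0,0,0,0,0,-1],[0,0,0,0,0,0,-1]]'
```

```text
t: 41.35
eef_pos: [409.8, -370.6, 8.8]
tcp_rot: [-3.14, 0.0, -2.473]
ft_force: [-0.2, 0.0, 0.2]
opening: 0.325
t: 41.75
eef_pos: [409.7, -370.6, 8.5]
tcp_rot: [-3.14, 0.0, -2.473]
ft_force: [-0.2, 1.9, 6.1]
opening: 0.295
```

```bash
python3 -m inch '[[0,0,0,0,0,15,-1],[0,0,0,0,0,45,-1],[0,0,0,0,0,45,-1],[0,0,0,0,0,45,-1],[0,0,0,0,0,45,-1],[0,0,0,0,0,30,-1],[0,0,3.3,6,41,0,-1],[0,0,3.3,6,41,0,-1],[0,0,3.3,6,41,0,-1],[0,0,3.3,6,41,0,-1]]'
python3 -m inch '[[0,0,3.3,6,41,0,-1],[0,0,3.3,6,41,0,-1],[0,0,3.3,6,41,0,-1],[0,0,3.3,6,41,0,-1],[0,0,3.3,6,41,0,-1],[0,0,3.3,-3,41,0,-1],[0,0,3.3,-3,41,0,-1],[0,0,3.3,-3,41,0,-1],[0,0,3.3,-3,41,0,-1],[0,0,3.3,-3,41,0,-1]]'
python3 -m inch '[[0,0,3.3,-3,41,0,-1],[0,0,3.3,-2,41,0,-1],[0,0,2.8,-2,39,-20,-1],[0,0,0,0,0,-20,-1],[0,0,0,0,0,0,-1],[0,0,0,0,0,0,-1]]'
```

```text
t: 42.75
eef_pos: [433.2, -204.8, 232.9]
tcp_rot: [-3.141, -0.0, -2.241]
ft_force: [0.5, -0.7, -0.2]
opening: 0.296
t: 43.75
eef_pos: [447.9, 205.3, 233.0]
tcp_rot: [-3.141, -0.0, -1.664]
ft_force: [0.7, 0.5, -0.1]
opening: 0.294
t: 44.35
eef_pos: [441.4, 324.4, 193.1]
tcp_rot: [3.141, -0.0, -1.503]
ft_force: [-0.2, 0.1, 0.1]
opening: 0.293
```

```bash
python3 -m inch '[[0,0,0,0,0,-35,-1],[0,0,0,0,0,-35,-1],[0,0,0,0,0,-25,-1],[0,0,0,0,0,-13,-1],[0,0,0,0,0,-8,-1],[0,0,0,0,0,0,-1],[0,0,0,0,0,0,-0.22],[0,0,0,0,0,0,-0.22],[0,0,0,0,0,0,-0.22]]'
python3 -m inch '[[0,0,0,0,0,0,-0.22],[0,0,0,0,0,20,-0.22],[0,0,0,0,0,45,-0.22],[0,0,0,0,0,45,-0.22],[0,0,0,0,0,45,-0.22],[0,0,8,10,0,15,1],[0,0,8,10,0,15,1],[0,0,8,10,0,15,1],[0,0,8,10,0,15,1],[0,0,8,10,0,0,1]]'
python3 -m inch '[[0,0,8,10,0,0,1],[0,0,8,0,0,0,1],[0,0,8,0,0,0,1],[0,0,8,0,0,0,1],[0,0,8,0,0,0,1],[0,0,8,0,0,0,1],[0,0,1.7,0,0,0,1],[0,0,0,0,0,0,1]]'
python3 - <<'E'
from h import *
for n in ["scene","side","wrist"]:
    c=cam(n); print(n); P=pts(c); tubers(P,c,380,640,225,425,78)
    if n=="wrist": save(c,"w_load.png")
    P=P.reshape(-1,3);P=P[~np.isnan(P[:,0])]
    rect(sel(P,340,670,200,470,71,84),"rim"); w=sel(P,340,670,200,450,100,109); rect(w,"walls")
    rect(sel(P,440,560,225,430,183,195),"handle")
    rect(sel(P,400,700,-110,140,52,66),"crate")
s=state(); print(s['eef_pos'],np.degrees(s['tcp_rot']))
E
```

```text
t: 45.25
eef_pos: [441.7, 324.9, 77.6]
tcp_rot: [-3.14, 0.0, -1.502]
ft_force: [0.1, 0.2, 0.0]
opening: 0.386
t: 46.25
eef_pos: [492.2, 325.0, 294.1]
tcp_rot: [-3.138, -0.001, -0.798]
ft_force: [-0.2, 0.6, 0.5]
opening: 0.751
t: 47.05
eef_pos: [501.4, 324.7, 291.9]
tcp_rot: [-3.142, -0.0, 0.061]
ft_force: [0.5, -0.3, -0.3]
opening: 1.001
scene
px [463 225] n 97 ctr [415. 359.] size [31. 26.] long-axis 10 top [415. 356.  99.] zmax 103.0
px [434 226] n 94 ctr [419. 279.] size [29. 23.] long-axis 12 top [417. 278.  97.] zmax 101.0
px [476 259] n 462 ctr [527. 373.] size [57. 56.] long-axis -7 top [521. 371. 121.] zmax 125.0
px [444 278] n 502 ctr [582. 285.] size [65. 56.] long-axis 2 top [582. 284. 120.] zmax 124.0
rim 1787 ctr [506.2 326.4] size x,y [272. 225.] yaw 3.7
walls 754 ctr [506.2 326.8] size x,y [246. 197.] yaw 3.6
handle 429 ctr [506.3 326.8] size x,y [ 22. 195.] yaw 4.2
crate 945 ctr [545.6  16.2] size x,y [205. 215.] yaw 0.3
side
px [244 319] n 501 ctr [574. 294.] size [62. 50.] long-axis -3 top [574. 290. 121.] zmax 124.0
px [307 341] n 126 ctr [410. 287.] size [32. 22.]
[... 851 characters left out ...]
0
px [230 175] n 741 ctr [411. 362.] size [31. 26.] long-axis 3 top [410. 361.  96.] zmax 100.0
px [260 213] n 704 ctr [441. 325.] size [32. 26.] long-axis 2 top [441. 325.  96.] zmax 99.0
px [390 257] n 2966 ctr [576. 290.] size [66. 55.] long-axis 8 top [577. 289. 120.] zmax 123.0
px [235 251] n 659 ctr [415. 284.] size [32. 25.] long-axis 5 top [415. 283.  96.] zmax 100.0
rim 13941 ctr [504.5 328.4] size x,y [269. 223.] yaw 3.7
walls 5071 ctr [503.3 328.9] size x,y [244. 196.] yaw 3.7
handle 4877 ctr [504.4 336.4] size x,y [ 22. 180.] yaw 4.7
crate 1613 ctr [542.6  97.9] size x,y [201.  62.] yaw 1.9
[501.3971451  324.69874096 291.85687555] [-1.79999400e+02 -7.76083785e-03  3.47214521e+00]
```

View pics/w_load.png

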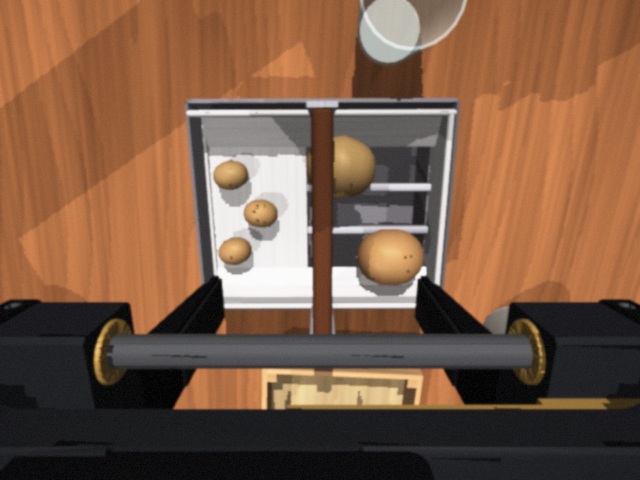

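All five are loaded: smalls on the board at (230,175), (260,213) and (235,250) px, larges on the slots at (345,165) and (390,257). Next I'll grip the handle and lift a little.

```bash
python3 -m inch '[[0,0,0.2,2.5,3.8,-30,1],[0,0,0,0,0,-40,1],[0,0,0,0,0,-35,1],[0,0,0,0,0,-20,1],[0,0,0,0,0,-10,1],[0,0,0,0,0,0,1],[0,0,0,0,0,0,-1],[0,0,0,0,0,0,-1],[0,0,0,0,0,0,-1],[0,0,0,0,0,0,-1]]'
python3 -m inch '[[0,0,0,0,0,0,-1],[0,0,0,0,0,0,-1],[0,0,0,0,0,0,-1],[0,0,0,0,0,0,-1],[0,0,0,0,0,0,-1],[0,0,0,0,0,0,-1],[0,0,0,0,0,0,-1],[0,0,0,0,0,0,-1],[0,0,0,0,0,0,-1]]'
python3 -m inch '[[0,0,0,0,0,3,-1],[0,0,0,0,0,8,-1],[0,0,0,0,0,12,-1],[0,0,0,0,0,15,-1],[0,0,0,0,0,15,-1],[0,0,0,0,0,12,-1],[0,0,0,0,0,7,-1],[0,0,0,0,0,3,-1],[0,0,0,0,0,0,-1],[0,0,0,0,0,0,-1]]'
python3 - <<'E'
from h import *
for n in ["scene","wrist"]:
    c=cam(n); print(n); P=pts(c); tubers(P,c,380,640,225,425,150)
s=state(); print(s['eef_pos'],np.degrees(s['tcp_rot']),s['ft_force'],s['moment'])
E
```

```text
t: 48.2
eef_pos: [504.1, 328.6, 157.5]
tcp_rot: [-3.141, -0.001, 0.067]
ft_force: [-0.1, 0.3, 0.6]
opening: 0.723
t: 49.1
eef_pos: [503.8, 328.5, 156.8]
tcp_rot: [3.142, 0.0, 0.066]
ft_force: [-1.2, -0.9, 0.2]
opening: 0.165
t: 50.1
eef_pos: [503.7, 328.4, 231.2]
tcp_rot: [3.141, 0.001, 0.067]
ft_force: [-0.2, -0.3, -5.5]
opening: 0.17
scene
px [438 209] n 94 ctr [418. 278.] size [28. 27.] long-axis 16 top [420. 278. 172.] zmax 176.0
px [483 245] n 478 ctr [528. 380.] size [71. 55.] long-axis -77 top [524. 372. 197.] zmax 202.0
px [450 263] n 535 ctr [584. 284.] size [62. 57.] long-axis 18 top [582. 283. 196.] zmax 200.0
wrist
px [372 186] n 5034 ctr [532. 377.] size [59. 39.] long-axis -86 top [523. 376. 195.] zmax 198.0
px [298 185] n 46 ctr [488. 376.] size [17.  1.] long-axis -87 top [488. 376. 177.] zmax 179.0
px [180 197] n 1843 ctr [411. 362.] size [34. 27.] long-axis -4 top [411. 361. 170.] zmax 174.0
px [227 255] n 1650 ctr [442. 325.] size [33. 26.] long-axis 0 top [442. 325. 171.] zmax 174.0
px [426 306] n 2159 ctr [578. 306.] size [62. 25.] long-axis -8 top [594. 302. 188.] zmax 192.0
px [189 308] n 902 ctr [413. 288.] size [33. 18.] long-axis 35 top [411. 286. 170.] zmax 174.0
[503.75621553 328.40021601 231.16625262] [1.79974020e+02 5.46549471e-02 3.81674633e+00] [-0.69686287  0.40255902 -5.67803012] [-0.04247874  0.02651786  0.00715936]
```

Held firmly. Now I'll tilt the bars end down slowly.

```bash
python3 -m inch '[[-0.13,2,0,0,0,0,-1],[-0.13,2,0,0,0,0,-1],[-0.13,2,0,0,0,0,-1],[-0.13,2,0,0,0,0,-1],[-0.07,1,0,0,0,0,-1],[-0.07,1,0,0,0,0,-1],[-0.07,1,0,0,0,0,-1],[-0.07,1,0,0,0,0,-1],[-0.07,1,0,0,0,0,-1],[-0.07,1,0,0,0,0,-1]]'
python3 -m inch '[[-0.07,1,0,0,0,0,-1],[-0.07,1,0,0,0,0,-1],[-0.07,1,0,0,0,0,-1],[-0.07,1,0,0,0,0,-1],[-0.07,1,0,0,0,0,-1],[-0.07,1,0,0,0,0,-1],[0,0,0,0,0,0,-1],[0,0,0,0,0,0,-1],[0,0,0,0,0,0,-1],[0,0,0,0,0,0,-1]]'
python3 - <<'E'
from h import *
c=cam("scene"); P=pts(c); save(c,"tilt1.png",(380,150,540,330),3.3)
for r in regions_of("small1","scene")+regions_of("large1","scene"):
    m=r["pixels"]; print(round(r["score"],2),np.nanmedian(P[m],0).round(),m.sum())
s=state(); print(s['eef_pos'],np.degrees(s['tcp_rot']),s['ft_force'])
E
```

```text
t: 51.2
eef_pos: [504.0, 328.5, 231.8]
tcp_rot: [3.142, 0.246, 0.067]
ft_force: [-0.1, -0.1, -6.6]
opening: 0.163
t: 52.2
eef_pos: [503.9, 328.6, 231.9]
tcp_rot: [3.141, 0.349, 0.067]
ft_force: [0.1, 0.6, -5.4]
opening: 0.163
0.93 [576. 282. 163.] 507
0.9 [572. 368. 164.] 528
0.89 [ 304. -236.   47.] 382
0.65 [ 367. -121.   48.] 385
0.56 [ 237. -314.   46.] 387
[503.88910284 328.54499707 231.88506909] [179.97606608  20.02844187   3.81625108] [ 1.2148181  -0.09252903 -5.22901054]
```

View pics/tilt1.png

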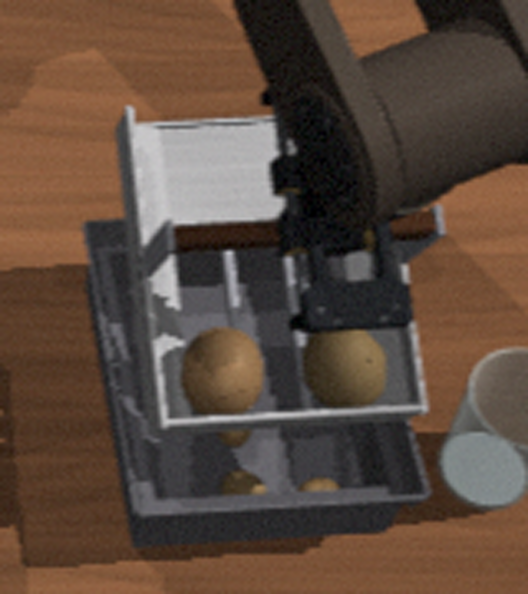

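It looks like all three smalls are in the receiver, at (235,433), (240,485) and (320,487) in the crop, with both larges against the front wall. I'll level the sieve and verify.

```bash
python3 - <<'E'
from h import *
for n in ["scene","side","wrist"]:
    c=cam(n); P=pts(c); print(n); tubers(P,c,380,640,225,425,12)
    if n=="side": save(c,"tilt_side.png",(190,250,350,420),3.3)
E
python3 -m inch '[[0.1,-1.5,0,0,0,0,-1],[0.1,-1.5,0,0,0,0,-1],[0.1,-1.5,0,0,0,0,-1],[0.1,-1.5,0,0,0,0,-1],[0.1,-1.5,0,0,0,0,-1],[0.1,-1.5,0,0,0,0,-1],[0.1,-1.5,0,0,0,0,-1],[0.1,-1.5,0,0,0,0,-1],[0.1,-1.5,0,0,0,0,-1],[0.1,-1.5,0,0,0,0,-1]]'
python3 - <<'E'
from h import *
for n in ["scene","side","wrist"]:
    c=cam(n); P=pts(c); print(n); tubers(P,c,380,640,225,425,12); print('up');tubers(P,c,340,680,225,425,140)
    if n=="wrist": save(c,"w_lev.png")
P=meas("scene"); rect(sel(P,400,700,-110,140,52,66),"crate")
P=meas("side"); rect(sel(P,400,700,-110,140,52,66),"crate")
E
```

```text
scene
px [453 297] n 46 ctr [599. 318.] size [28. 15.] long-axis -85 top [603. 320.  34.] zmax 38.0
side
px [256 350] n 44 ctr [531. 324.] size [22. 14.] long-axis -4 top [532. 325.  33.] zmax 37.0
wrist
px [419 231] n 149 ctr [531. 317.] size [28.  9.] long-axis -30 top [530. 319.  30.] zmax 33.0
t: 53.5
eef_pos: [503.8, 328.5, 231.8]
tcp_rot: [3.141, 0.086, 0.066]
ft_force: [0.5, -0.6, -6.6]
opening: 0.169
scene
up
px [488 263] n 523 ctr [582. 381.] size [70. 55.] long-axis -86 top [577. 371. 192.] zmax 196.0
px [450 265] n 499 ctr [589. 285.] size [58. 57.] long-axis 28 top [584. 286. 190.] zmax 194.0
side
px [229 343] n 72 ctr [602. 332.] size [35. 20.] long-axis 41 top [598. 326.  32.] zmax 36.0
px [255 351] n 52 ctr [532. 326.] size [27. 15.] long-axis 15 top [533. 326.  33.] zmax 35.0
px [220 366] n 98 ctr [596. 392.] size [30. 18.] long-axis 17 top [595. 391.  31.] zmax 35.0
up
px [237 301] n 482 ctr [581. 299.] size [56. 51.] long-axis -45 top [577. 292. 189.] zmax 194.0
px [222 331] n 609 ctr [576. 384.] size [65. 51.] long-axis 10 top [569. 378. 193.] zmax 197.0
wrist
px [368 228] n 376 ctr [536. 319.] size [33. 17.] long-axis 4 top [537. 322.  31.] zmax 35.0
px [428 239] n 144 ctr [597. 311.] size [22. 10.] long-axis -14 top [598. 313.  29.] zmax 33.0
up
px [454 190] n 8543 ctr [578. 379.] size [68. 58.] long-axis 9 top [573. 377. 191.] zmax 194.0
px [442 305] n 2743 ctr [585. 306.] size [67. 26.] long-axis -9 top [593. 302. 185.] zmax 188.0
crate 948 ctr [544.6  16.3] size x,y [207. 214.] yaw 1.2
crate 468 ctr [540.8  19.2] size x,y [200. 221.] yaw 0.6
```

View pics/w_lev.png

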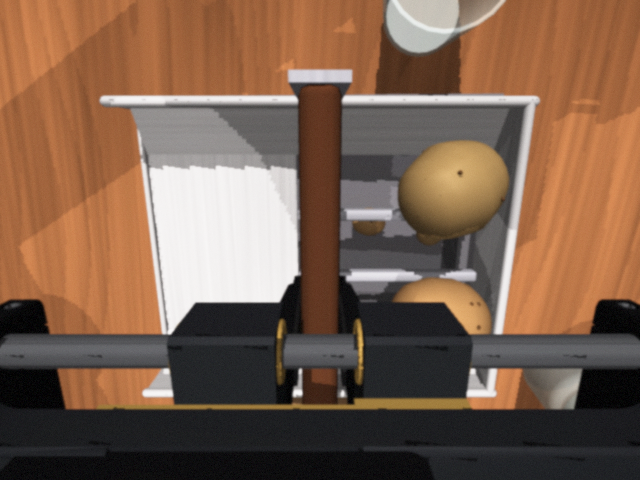

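All three smalls are in the receiver, seen by the side camera at z≈32, and only the larges remain on the sieve. The crate is at (543,17.5). I'll carry the sieve there, still 5° bars-down.

```bash
python3 -m inch '[[0,0,0,3,-5,0,-1],[0,0,0,7,-12,0,-1],[0,0,-0.3,11,-19,0,-1],[0,0,-0.3,13,-24,0,-1],[0,0,-0.3,13,-24,0,-1],[0,0,-0.3,13,-24,0,-1],[0,0,-0.3,13,-24,0,-1],[0,0,-0.3,13,-24,0,-1],[0,0,-0.3,13,-24,0,-1],[0,0,-0.3,13,-24,0,-1]]'
python3 -m inch '[[0,0,-0.3,13,-24,0,-1],[0,0,-0.3,13,-24,0,-1],[0,0,0,13,-24,0,-1],[0,0,0,12,-19,0,-1],[0,0,0,9,-12,0,-1],[0,0,0,6,-5,0,-1],[0,0,0,3,0,0,-1],[0,0,0,0,0,0,-1],[0,0,0,0,0,0,-1],[0,0,0,0,0,0,-1]]'
python3 - <<'E'
from h import *
for n in ["scene","side"]:
    c=cam(n); P=pts(c); print(n); tubers(P,c,500,840,-110,140,140)
    P=P.reshape(-1,3);P=P[~np.isnan(P[:,0])]; rect(sel(P,400,700,-110,140,52,66),"crate")
s=state(); print(s['eef_pos'],np.degrees(s['tcp_rot']),s['ft_force'])
E
```

```text
t: 54.75
eef_pos: [616.7, 122.2, 231.6]
tcp_rot: [3.141, 0.088, 0.024]
ft_force: [0.8, 0.2, -5.1]
opening: 0.169
t: 55.75
eef_pos: [684.6, 17.3, 231.9]
tcp_rot: [3.141, 0.088, 0.015]
ft_force: [1.0, 0.1, -5.7]
opening: 0.169
scene
px [358 335] n 657 ctr [760.  64.] size [63. 62.] long-axis 1 top [758.  61. 190.] zmax 194.0
px [317 336] n 617 ctr [763. -27.] size [64. 54.] long-axis 0 top [763. -28. 190.] zmax 194.0
crate 137 ctr [573.9 -36.5] size x,y [267. 110.] yaw 39.0
side
px [233 199] n 214 ctr [766. -15.] size [54. 43.] long-axis 9 top [756. -23. 190.] zmax 194.0
px [220 220] n 343 ctr [754.  77.] size [50. 49.] long-axis 43 top [751.  67. 190.] zmax 195.0
crate 671 ctr [541.3  17.7] size x,y [202. 225.] yaw 0.2
[684.72577851  17.05896934 231.94286514] [179.97580191   5.00580836   0.84812701] [-0.2836461   0.67046011 -4.63298361]
```

```bash
python3 -m inch '[[0,-2.5,0,0,0,0,-1],[0,-2.5,0,0,0,0,-1],[0,-2.5,0,0,0,0,-1],[0,-2.5,0,0,0,0,-1],[0,-2,0,0,0,0,-1],[0,-2,0,0,0,0,-1],[0,-2,0,0,0,0,-1],[0,-2,0,0,0,0,-1],[0,-2,0,0,0,0,-1],[0,-2,0,0,0,0,-1]]'
python3 -m inch '[[0,-1,0,-2,0,0,-1],[0,-1,0,-2,0,0,-1],[0,-1,0,-2,0,0,-1],[0,-1,0,-2,0,0,-1],[0,-1,0,-2,0,0,-1],[0,-1,0,-2,0,0,-1],[0,0,0,0,0,0,-1],[0,0,0,0,0,0,-1]]'
python3 - <<'E'
from h import *
c=cam("scene"); P=pts(c); tubers(P,c,440,860,-110,140,30)
s=state(); print(s['eef_pos'],np.degrees(s['tcp_rot']),s['ft_force'])
for r in regions_of("large1","scene"):
    m=r["pixels"]; print(round(r["score"],2),np.nanmedian(P[m],0).round(),m.sum())
E
```

```text
t: 56.85
eef_pos: [684.5, 16.8, 232.0]
tcp_rot: [3.136, -0.297, 0.015]
ft_force: [0.6, -0.2, -5.4]
opening: 0.167
t: 57.65
eef_pos: [673.1, 16.4, 232.3]
tcp_rot: [3.134, -0.402, 0.015]
ft_force: [-0.2, 0.1, -4.1]
opening: 0.166
px [306 256] n 285 ctr [491. -56.] size [95. 69.] long-axis 1 top [469. -72.  62.] zmax 66.0
px [364 256] n 316 ctr [490.  95.] size [95. 55.] long-axis 2 top [484.  73.  66.] zmax 70.0
px [316 263] n 149 ctr [509. -32.] size [49. 23.] long-axis 4 top [506. -24.  68.] zmax 72.0
[673.24521412  16.46011519 232.24786001] [179.55479689 -23.03299193   0.87666842] [-0.00905476  0.43929514 -3.20948856]
0.95 [ 237. -313.   45.] 409
0.91 [ 302. -235.   46.] 407
0.61 [ 368. -121.   47.] 411
0.54 [516. -30.  58.] 127
0.44 [489.  75.  59.] 57
```

Both larges appear to be in the crate, and the measured weight fell to the empty sieve's. I'll level it and check.

```bash
python3 -m inch '[[0,2,0,0,0,3,-1],[0,3,0,0,0,3,-1],[0,3,0,0,0,3,-1],[0,3,0,0,0,3,-1],[0,3,0,0,0,3,-1],[0,3,0,0,0,0,-1],[0,3,0,0,0,0,-1],[0,3,0,0,0,0,-1],[0,0,0,0,0,0,-1],[0,0,0,0,0,0,-1]]'
python3 -m inch '[[0,0,0.3,-6,10,0,-1],[0,0,0.3,-12,22,0,-1],[0,0,0.3,-16,30,0,-1],[0,0,0.3,-16,30,0,-1],[0,0,0.3,-16,30,0,-1],[0,0,0.3,-16,30,0,-1],[0,0,0.3,-16,30,0,-1],[0,0,0.3,-16,30,0,-1],[0,0,0.3,-16,30,0,-1],[0,0,0.3,-16,30,0,-1]]'
python3 -m inch '[[0,0,0,-14,26,0,-1],[0,0,0,-8,14,0,-1],[0,0,0,-1,0,0,-1],[0,0,0,0,0,0,-1],[0,0,0,0,0,0,-1],[0,0,0,0,0,0,-1],[0,0,0,0,0,0,-1]]'
python3 - <<'E'
from h import *
for n in ["scene","side","wrist"]:
    c=cam(n); print(n)
    P=pts(c)
    if n=="scene": save(c,"fin1.png"); tubers(P,c,430,700,-110,140,30)
    P=P.reshape(-1,3);P=P[~np.isnan(P[:,0])]; s=state(); dz=s['eef_pos'][2]-156.7
    rect(sel(P,340,670,200,470,71,84),"rim"); w=sel(P,340,670,200,460,100+dz,111+dz); rect(w,"walls")
    A=np.c_[w[:,:2]-w[:,:2].mean(0),np.ones(len(w))]; print("plane",np.linalg.lstsq(A,w[:,2],rcond=None)[0].round(4))
print(s['eef_pos'],np.degrees(s['tcp_rot']),s['ft_force'])
E
```

```text
t: 58.75
eef_pos: [673.2, 16.5, 246.5]
tcp_rot: [3.14, -0.001, 0.014]
ft_force: [-0.2, 0.2, -3.0]
opening: 0.167
t: 59.75
eef_pos: [525.3, 290.0, 247.3]
tcp_rot: [3.141, -0.001, 0.067]
ft_force: [0.5, 0.1, -3.1]
opening: 0.165
t: 60.45
eef_pos: [504.4, 327.9, 246.8]
tcp_rot: [3.14, 0.0, 0.065]
ft_force: [0.4, -0.1, -3.4]
opening: 0.169
scene
px [335 277] n 1683 ctr [545.  16.] size [214. 206.] long-axis -89 top [555.  17.  61.] zmax 66.0
px [327 263] n 445 ctr [503.  -4.] size [67. 53.] long-axis 66 top [500.  -5.  65.] zmax 68.0
px [359 264] n 434 ctr [507.  82.] size [62. 56.] long-axis 0 top [506.  79.  65.] zmax 69.0
rim 417 ctr [505.3 325.6] size x,y [272. 224.] yaw 3.9
walls 574 ctr [508.5 326. ] size x,y [242. 198.] yaw 3.5
plane [-3.500000e-03 -1.100000e-03  1.954212e+02]
side
rim 759 ctr [503.3 328.5] size x,y [270. 226.] yaw 3.6
walls 700 ctr [502.6 330.5] size x,y [245. 199.] yaw 3.7
plane [ 2.10000e-03 -1.20000e-03  1.95523e+02]
wrist
rim 1228 ctr [635.7 322.5] size x,y [  8. 153.] yaw 3.5
walls 8088 ctr [504.4 329.1] size x,y [245. 195.] yaw 3.7
plane [-1.800000e-03  3.900000e-03  1.962211e+02]
[504.14327057 328.17323063 246.73869149] [1.79900661e+02 1.25173138e-02 3.77217212e+00] [ 0.64920937 -0.23614423 -3.65878237]
```

View pics/fin1.png

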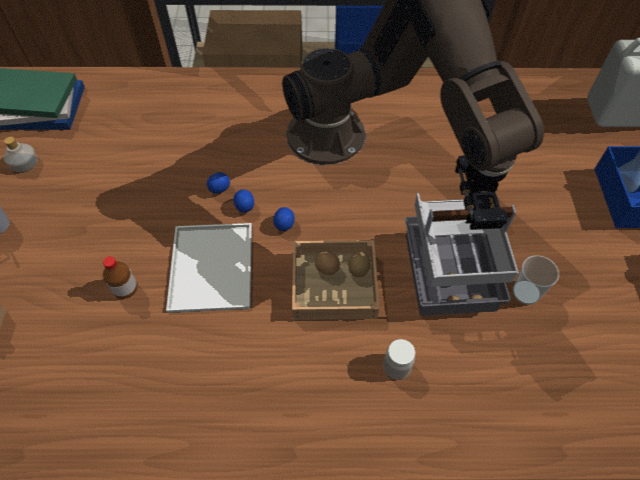

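Both larges are in the crate, at (328,263) and (359,264), and the sieve is empty over the receiver, at the same tool pose as when it was seated. Lowering it.

```bash
python3 -m inch '[[0,0,0,-0.4,0.3,-15,-1],[0,0,0,0,0,-20,-1],[0,0,0,0,0,-20,-1],[0,0,0,0,0,-14,-1],[0,0,0,0,0,-8,-1],[0,0,0,0,0,-5,-1],[0,0,0,0,0,-4,-1],[0,0,0,0,0,-2,-1],[0,0,0,0,0,-2,-1],[0,0,0,0,0,0,-1]]'
python3 -m inch '[[0,0,0,0,0,-0.7,-1],[0,0,0,0,0,0,-1],[0,0,0,0,0,0,-1]]'
```

```text
t: 61.6
eef_pos: [503.6, 328.9, 157.0]
tcp_rot: [3.14, -0.0, 0.066]
ft_force: [-0.6, -0.2, -3.9]
opening: 0.162
t: 61.9
eef_pos: [503.7, 328.9, 156.8]
tcp_rot: [3.14, -0.001, 0.066]
ft_force: [-1.9, -2.6, 5.2]
opening: 0.168
```

```bash
python3 -m inch '[[0,0,0,0,0,0,1],[0,0,0,0,0,0,1],[0,0,0,0,0,0,1],[0,0,0,0,0,0,1],[0,0,0,0,0,0,1],[0,0,0,0,0,10,1],[0,0,0,0,0,25,1],[0,0,0,0,0,40,1],[0,0,0,0,0,40,1],[0,0,0,0,0,40,1]]'
python3 -m inch '[[0,0,0,0,-40,0,1],[0,0,0,0,-40,0,1],[0,0,0,0,-40,0,1],[0,0,0,0,-40,0,1],[0,0,0,0,-40,0,1],[0,0,0,0,-40,0,1],[0,0,0,0,-20,0,1],[0,0,0,0,0,0,1],[0,0,0,0,0,0,1]]'
python3 - <<'E'
from h import *
for n in ["scene","side"]:
    c=cam(n); P=pts(c); print(n)
    print("receiver"); tubers(P,c,380,640,225,425,15)
    print("crate"); tubers(P,c,460,630,-75,110,30)
    if n=="scene": save(c,"fin2.png",(260,180,580,400),2.4)
    P=P.reshape(-1,3);P=P[~np.isnan(P[:,0])]
    rect(sel(P,340,670,200,470,71,84),"rim"); w=sel(P,340,670,200,460,100,110); rect(w,"walls")
    A=np.c_[w[:,:2]-w[:,:2].mean(0),np.ones(len(w))]; print("plane",np.linalg.lstsq(A,w[:,2],rcond=None)[0].round(4))
E
```

```text
t: 62.9
eef_pos: [503.3, 328.7, 313.6]
tcp_rot: [3.14, -0.0, 0.066]
ft_force: [0.3, 0.3, 0.7]
opening: 0.952
t: 63.8
eef_pos: [503.6, 68.9, 311.7]
tcp_rot: [3.14, -0.001, 0.065]
ft_force: [0.0, 0.7, -0.7]
opening: 1.0
scene
receiver
crate
px [327 263] n 444 ctr [503.  -2.] size [62. 60.] long-axis 26 top [501.  -3.  65.] zmax 69.0
px [359 264] n 434 ctr [509.  81.] size [66. 55.] long-axis -2 top [506.  82.  65.] zmax 69.0
rim 2060 ctr [505.5 326. ] size x,y [272. 224.] yaw 3.6
walls 562 ctr [507.3 327.7] size x,y [243. 198.] yaw 3.9
plane [ 8.000000e-04 -2.000000e-03  1.051237e+02]
side
receiver
px [232 342] n 78 ctr [598. 322.] size [27. 20.] long-axis 5 top [598. 323.  33.] zmax 38.0
crate
px [319 262] n 376 ctr [493.   5.] size [64. 53.] long-axis 54 top [495.   2.  64.] zmax 68.0
px [306 281] n 324 ctr [498.  86.] size [66. 46.] long-axis -1 top [499.  87.  66.] zmax 70.0
rim 2445 ctr [503.4 329.4] size x,y [271. 224.] yaw 3.9
walls 749 ctr [502.2 330.9] size x,y [246. 199.] yaw 3.8
plane [ 1.300000e-03 -1.100000e-03  1.054107e+02]
```

View pics/fin2.png

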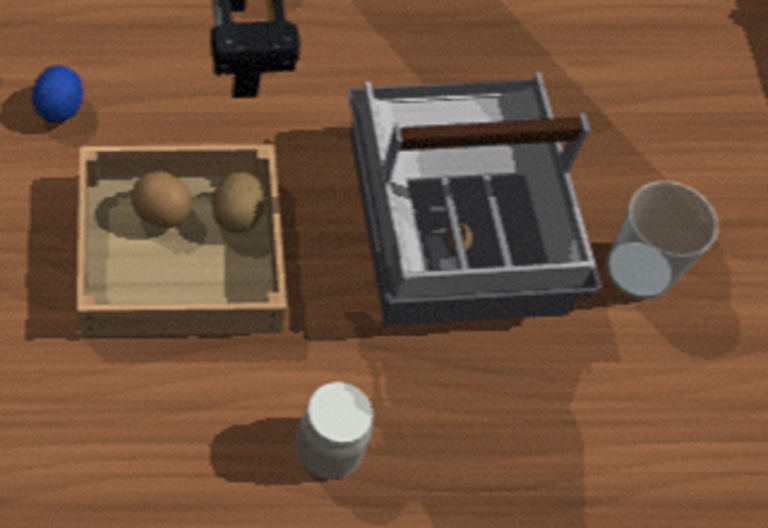

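The sieve is flat and square in the rim: wall height 105 and tilt under 0.002 rad. Both larges are in the crate at (160,198) and (240,200), a small shows below the bars, and the robot is clear. Handing in.

```bash
python3 -c "
from h import *
print(ticket.job_done(), state()['t'])"
```

```text
the job is handed in; nothing more can be done
the job is handed in; nothing more can be done
```

I did the whole job in the order asked and handed it in at about 64 s; `job_done` gave no verdict.

- **Loading:** I seated the sieve in the receiver and loaded all 5 tubers. The 3 smalls went on the feed board and the 2 larges over the outer slots.
- **Knock:** While loading, one large was knocked about 6 cm along its slot, but it stayed on the sieve and the job went on as planned.
- **Sieving:** Lifted 75 mm and tilted 20° bars-end down, the sieve dropped all three smalls.
- **Tipping:** The larges rolled over the lip into the crate at about 23° of tilt, and I seated the empty sieve in the rim again.

**Last checks:**
- **Sieve:** It is flat, with wall tops at about 105 mm and tilt at most about 0.002 rad. It is square to within about 0.3° of the rim, and its centre is within about 2 mm of the rim's.
- **Larges:** Both are in the crate.
- **Smalls:** I counted all three in the receiver right after sieving. The last pictures show only one through the slots; the walls and bars hide the others.
- **Glassware:** The arm never went near the glassware. In the last pictures the beaker and jar stood where they had been; the reagent bottle was last seen, in place, in the picture just before the final seating.

The scene and side cameras disagree by 3–5 mm in absolute position, so I compared the sieve with the rim within each camera rather than across them.

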